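# Couple the ring arm to its ball stand

### The job

Pick up the blue ring arm by its square tongue, lower its socket onto the steel ball of the grey stand until it sits fully home and level on the stand's round shoulder, holding on to it until it is down; any heading will do. Then press the red latch lever on top all the way down, so that the arm is locked on the ball, let go, and leave the other things on the bench where they are.

Things in the scene. Friction and masses are not known exactly. Their poses are not given: they have to be found in the camera images.
- ball_stand: Fixed grey stand: base plate 120x120x14 mm, column, round flat steel shoulder (diameter 68 mm, top 60 mm above the bench), then a thin neck (diameter 16 mm) and a steel ball of diameter 36 mm, centre 84 mm and top 102 mm above the bench. Origin: centre of the base's underside, z up.
- ball_center (a point): Centre of the stand's steel ball (diameter 36 mm), 84 mm above the bench.
- coupler: Loose blue ring arm, about 0.36 kg, upright on its socket rim. Origin: centre of the rim's underside; z up, -x along tongue to ring. Octagonal head 50 mm across, rim flange 59 mm, 51 mm high. Tongue: bar x=-22 to -82 mm, 24 mm wide in y, z=8 to 38 mm; then a steel ring, 56 mm outside, centred at x=-118, z=23 mm. Centre of mass about 12 mm from the origin towards the tongue.
- socket_center (a point): Point in the head, 24 mm above the coupler's origin, that meets the ball's centre when seated. The socket is open below: bore 39 mm, flared mouth about 46 mm, ceiling 43 mm above the rim. Seated, the rim lies on the stand's shoulder (coupler origin 60 mm above the bench), with 1.5 mm side play.
- coupler_grip (a point): Middle of the tongue, where to grip it across its 24 mm width (fingers closing along the coupler's y): coupler x=-55, y=0, z=24 mm.
- latch (a joint): Lever angle, rad: 0 = fully down (latched, flat over the head), 0.5 to 0.7 at the start (raised). Pivot axis along the coupler's y at x=-24, z=56 mm; lever reaches x=+33 mm when down. Stays where left; about 3 N on the pad moves it. Its hook swings in under the ball, so it shuts only when seated, and the socket cannot go on with the lever down.
- latch_pad (a point): Centre of the upper face of the red pad (34x22 mm) on the lever, 40 mm from the pivot; lever down, it is at coupler x=+16, y=0, z=62.5 mm. Its axes turn with the lever.
- pen: Black pen 145 mm long, 9 mm high, lying on the bench between the two work places; a bystander, origin at its centre on the bench.
- marker: White and red marker 146 mm long, lying on the left of the bench; a bystander, origin at its centre on the bench.
- tape: Roll of beige tape, 104 mm wide, 25 mm high, on the left of the bench; a bystander, origin at its centre on the bench.
- timer: White square timer 62x62x19 mm, at the back of the bench; a bystander, origin at its centre on the bench.
Mind the look-alikes: they are no part of the job. Of the things that look like the ball_stand, the larger one is meant.

How it is judged:
By the outcome, as a careful person would: the job done as asked, in the order asked, and still so for the second after the job is handed in, with the robot touching nothing.
It also fails if it takes over 58 s, if anything falls off the work surface, if the arm or the gripper's body presses on something with over 40 N, if the wrist force passes 120 N, or if a joint passes its speed limit or range.

### The arm

A 6-joint arm with a two-finger parallel gripper is mounted at the origin on a cart in front of the work surface, level with it; the furniture and walls round the work are solid. World frame = base frame: x ahead of the robot, y to its left, z up, the work surface at z = 0. Lengths are in m, angles in rad, forces in N, time in s.
With the tool pointing down it reaches from about 0.25 to 0.8 m from the base axis. Payload 8.5 kg.
Tool frame: the origin (TCP) lies at the very end of the fingers, on their centre line; the grasp point (between the pads) lies 19 mm behind it; z points along the fingers, x is the direction in which the jaws open and shut, and the axes are right-handed (so a half turn about z gives the same grasp; the last joint's range is limited). The gripper opens to 85 mm and grips with 20 to 120 N. Pads are 22 mm wide; open, the fingers measure 114 mm over their backs; the gripper's body (76 mm by 85 mm) begins 54 mm behind the grasp point. The pads swing forward as they close: fully open they stand 13 mm farther back than shut.
Start: joints at [1.339, 0.238, -0.013, 1.319, 0, 1.571], TCP at [0.121, 0.511, 0.231] pointing down, gripper open.
Joint ranges: [-2.66, 2.66], [-1.03, 1.9], [-1.14, 1.46], [-1.82, 2.27], [-1.45, 1.34], [-3.14, 3.14]. Speed limits (rad/s): [2.22, 2.22, 2.79, 3.14, 3.14, 3.14].

### API

Orientations are given as a rotation vector (axis times angle).
In Python, from station import robot gives the robot as it stands.
- The arm moves only by the shell command python3 -m handwheel 'ROWS' [FORCE]. ROWS is JSON, a list of rows, each a list of 5 numbers: the opening, from 0 (shut) to 1 (fully open), then the shift along the tool's x, y, z in units of 30 mm (1.0 is 30 mm), then the turn about the tool's z in units of 6 degrees (1.0 is 6 degrees). A call has 1 to 20 rows; each row shifts and turns the pose as measured when the row begins, along the tool's axes as they then stand; what a row does not reach is not made up. A row lasts 1/10 s, in which the tool goes at most 50 mm and 8.59 degrees, less where a joint would pass 70% of its speed; a pose out of reach is approached as far as the arm can. A call is refused whole if a number of a shift passes 1 or a number of a turn 1, either way. A call with a gripper value outside its range is refused whole. The fingers move at their own pace and stop on an object; FORCE is the grip in N (left out, the last holds). Time passes only in rows, so rows that do not move let the fingers close. It gives the time, the measured TCP pose, the force and the opening at its end, in the units of the state.
- robot.read_state(): the state, without advancing time (a new reading comes with each control period).
- robot.read_camera(name): name is "scene" or "top" or "wrist"; returns the picture (400x640x3 uint8, red, green, blue); there is no depth.
- robot.camera_info(name): a dict with "fx", "fy", "cx", "cy" (pixels), "k1" (the pictures are not rectified: a ray, as slopes to the right and down, at radius r is drawn at 1 + k1 r^2 times it, then the intrinsics apply), "origin" and "rotation" of the camera in the world; the wrist camera has in their place "tool_from_camera" (4x4, takes a point from camera to tool coordinates, whose origin is the TCP and whose axes are the tool frame's). Camera axes: x right, y down, z forward; pixel columns grow to the right and rows downward; lengths in m; the calibration is good to about 2 mm. A picture is of the moment at which its call begins: read the wrist's pose just before it. camera_info takes no time and is no camera call.
- robot.job_done(): hands the job in, once; it reports no verdict.
The state is a dict: "t": time; "joint_positions": joint angles; "qvel": joint speeds; "joint_efforts": joint torques, N m; "eef_pos": TCP position; "tcp_rot": TCP orientation; "ft_force": force on the tool from outside, world axes, zero at the start; "torque": the same for the moment, N m; "opening": opening from 0.0 (shut) to 1.0 (fully open).
Only numpy, scipy, OpenCV 4.12 (cv2) and the standard library are available. Lean on these libraries where they do the work, as an engineer would, in place of code of your own. Each camera call takes 0.05 s, during which the arm holds its last target.

## Working session

There is one attempt and no reset: what is moved stays moved. The work goes in short steps, Python scripts to look and compute and a shell command to move; the robot and the scene stay as the last step left them, time stands still between calls to the robot, and variables do not carry over. Pictures are saved under pics/ and viewed, and the job is handed in when it is done.

```bash
mkdir -p pics; ls
cat > h.py <<'E'
import numpy as np, cv2
from station import robot
from scipy.spatial.transform import Rotation as R
def save(n,im): cv2.imwrite('pics/'+n+'.png',cv2.cvtColor(im,cv2.COLOR_RGB2BGR))
E
python3 - <<'E'
from h import *
s=robot.read_state(); print({k:np.round(v,3) for k,v in s.items()})
for n in ['scene','top','wrist']:
    save(n+'0',robot.read_camera(n)); print(n,robot.camera_info(n))
E
```

```text
pics
{'t': np.float64(0.0), 'joint_positions': array([ 1.339,  0.239, -0.014,  1.319,  0.   ,  1.571]), 'qvel': array([-0.   ,  0.   , -0.   , -0.   ,  0.   ,  0.002]), 'joint_efforts': array([-2.0000e-03, -5.3879e+01,  3.4643e+01,  1.8000e-02, -0.0000e+00,
        0.0000e+00]), 'eef_pos': array([0.121, 0.511, 0.231]), 'tcp_rot': array([ 2.463e+00,  1.949e+00, -2.000e-03]), 'ft_force': array([ 0.48 , -0.368,  0.093]), 'torque': array([-0.028,  0.04 ,  0.024]), 'opening': np.float64(1.001)}
scene {'fx': 519.3169432246846, 'fy': 519.3169432246846, 'cx': 318.79222889544286, 'cy': 196.68222922894734, 'k1': 0.017150173297201567, 'origin': array([ 0.16312123, -0.83376986,  1.20389175]), 'rotation': array([-2.34595655,  0.52048841, -0.18737215])}
top {'fx': 506.27864457334476, 'fy': 506.27864457334476, 'cx': 311.04010500954615, 'cy': 192.5534065561376, 'k1': -0.1475133900183973, 'origin': array([0.52951126, 0.10400995, 1.46683394]), 'rotation': array([-2.17491404,  2.20681839, -0.03900307])}
wrist {'fx': 358.3120643701121, 'fy': 358.3120643701121, 'cx': 315.40508501331755, 'cy': 198.3256325239776, 'k1': 0.026487340796532876, 'tool_from_camera': array([[ 9.99999566e-01, -8.63141715e-04,  3.50104029e-04,
         2.29769030e-04],
       [ 7.06289373e-04,  9.47715489e-01,  3.19115738e-01,
        -8.20661890e-02],
       [-6.07241116e-04, -3.19115352e-01,  9.47715687e-01,
        -1.42853253e-01],
       [ 0.00000000e+00,  0.00000000e+00,  0.00000000e+00,
         1.00000000e+00]])}
```

View pics/scene0.png

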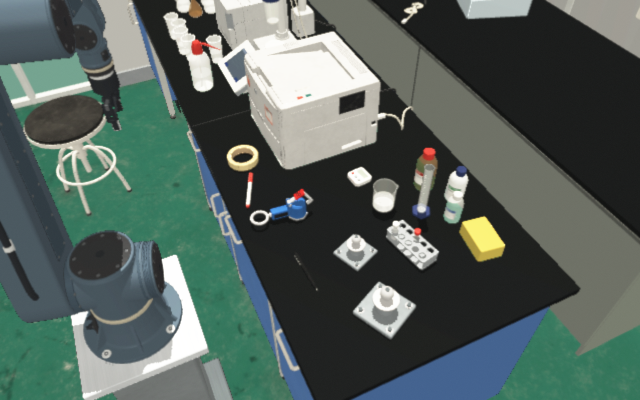

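View pics/top0.png

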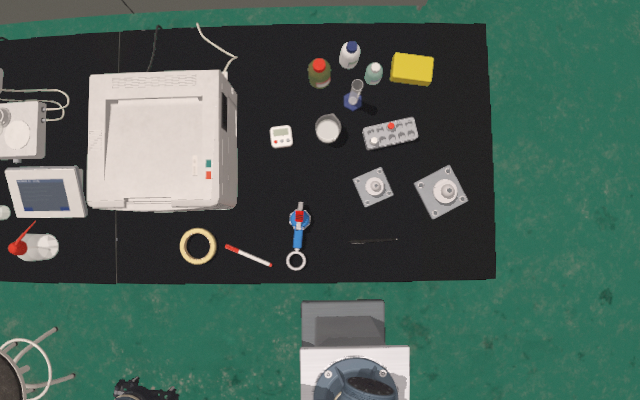

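View pics/wrist0.png

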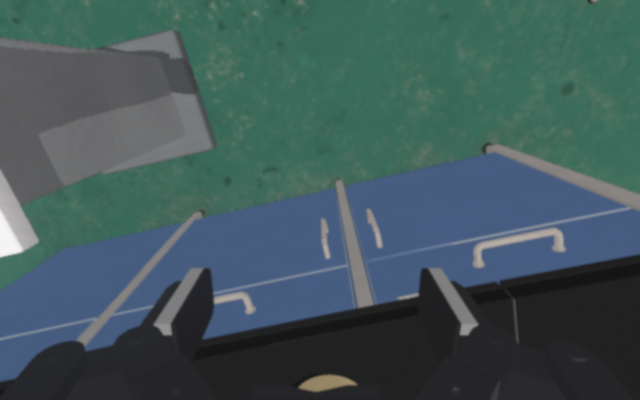

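The scene view shows the blue arm at about (290,211). There are two stands: small at (355,250) and large at (385,303). In the top view the coupler is at (298,235), the small stand at (373,187) and the large stand at (441,192). The pen lies at (374,240).

Look-alikes:
- **Stand:** the two grey stands above. I choose the larger one, top (441,192). The grey block (390,133) is a rack.
- **Coupler:** only one blue arm with a ring, top (298,235). The beige tape ring at (198,246) isn't it.

Next I'll take close crops and measure.

```bash
cat >> h.py <<'E'
def cam(n,s=None):
    c=robot.camera_info(n)
    if n=='wrist':
        T=np.eye(4);T[:3,:3]=R.from_rotvec(s['tcp_rot']).as_matrix();T[:3,3]=s['eef_pos'];T=T@np.array(c['tool_from_camera'])
        return c,T[:3,:3],T[:3,3]
    return c,R.from_rotvec(c['rotation']).as_matrix(),np.array(c['origin'])
def rays(C,px):
    c,Rm,o=C; px=np.atleast_2d(np.array(px,float))
    d=np.stack([(px[:,0]-c['cx'])/c['fx'],(px[:,1]-c['cy'])/c['fy']],1); u=d.copy()
    for _ in range(20): u=d/(1+c['k1']*(u**2).sum(1,keepdims=True))
    return o,np.c_[u,np.ones(len(u))]@Rm.T
def plane(C,px,z):
    o,d=rays(C,px); return o+d*((z-o[2])/d[:,2])[:,None]
def proj(C,P):
    c,Rm,o=C; q=(np.atleast_2d(P)-o)@Rm; u=q[:,:2]/q[:,2:]; u=u*(1+c['k1']*(u**2).sum(1,keepdims=True))
    return u*[c['fx'],c['fy']]+[c['cx'],c['cy']]
def tri(Cs,pxs):
    A=np.zeros((3,3));b=np.zeros(3);L=[]
    for C,p in zip(Cs,pxs):
        o,d=rays(C,p);d=d[0]/np.linalg.norm(d[0]);M=np.eye(3)-np.outer(d,d);A+=M;b+=M@o;L.append((o,M))
    X=np.linalg.solve(A,b); return X,[np.linalg.norm(M@(X-o)) for o,M in L]
E
python3 - <<'E'
from h import *
t=cv2.cvtColor(cv2.imread('pics/top0.png'),cv2.COLOR_BGR2RGB);s=cv2.cvtColor(cv2.imread('pics/scene0.png'),cv2.COLOR_BGR2RGB)
f=lambda im,x0,y0,w,h:cv2.resize(im[y0:y0+h,x0:x0+w],(400,300),interpolation=cv2.INTER_CUBIC)
a=np.vstack([np.hstack([f(t,270,195,80,60+20)[:300] if 0 else f(t,260,200,100,75),f(t,400,155,80,60)]),np.hstack([f(s,240,180,80,60),f(s,340,270,100,75)])])
save('crops0',a)
E
```

```text
(no output)
```

View pics/crops0.png

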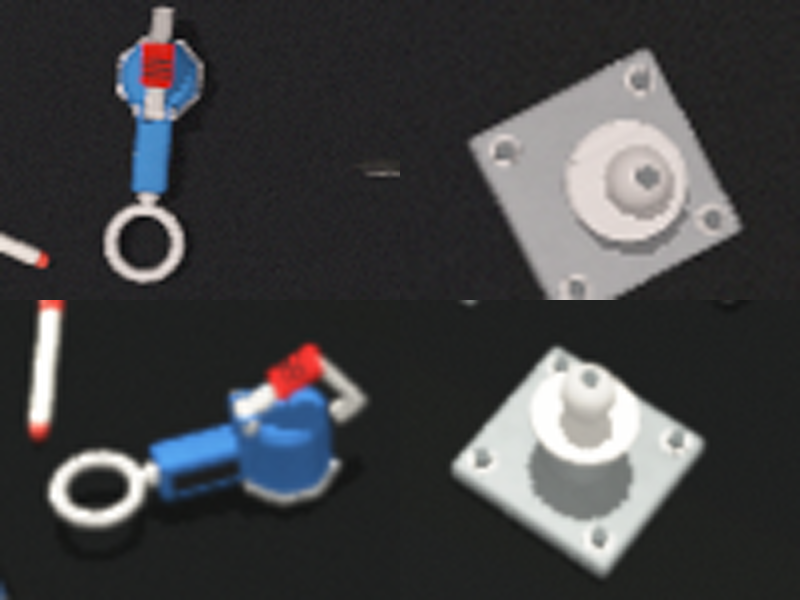

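The close crops confirm the choice. The top left and bottom left panels show the blue arm, ring towards the robot and lever raised. The right panels show the large stand with ball, shoulder and four bolt holes. Now I'll triangulate.

Run:
```python
from h import *
T=cam('top');S=cam('scene')
for n,a,b in [('ball',(448,191),(387.5,292.5)),('ring',(296.2,260.8),(259.4,217.8)),('pad',(299.5,216.3),(298.5,194.5))]:
    X,e=tri([T,S],[a,b]); print(n,X.round(4),np.round(e,4))
print(plane(T,[448,191],.084),plane(T,[296.2,260.8],.023))
im=cv2.imread('pics/top0.png');hsv=cv2.cvtColor(im,cv2.COLOR_BGR2HSV)
m=cv2.inRange(hsv,(95,120,60),(115,255,255));m[:,:270]=0;m[:,340:]=0;m[:190]=0;m[275:]=0
ys,xs=np.nonzero(m);k=(ys>232)&(ys<250)
P=plane(T,np.c_[xs,ys][k],.038);c=P.mean(0);u,sv,vt=np.linalg.svd(P-c);print('tongue',c,vt[0],P.min(0),P.max(0))
print('small', plane(T,[[373,187]],.06))
# base plate sizes
g=cv2.inRange(hsv,(0,0,110),(180,60,255))
cs,_=cv2.findContours(g,cv2.RETR_EXTERNAL,cv2.CHAIN_APPROX_NONE)
for k in cs:
    (x,y),wh,an=cv2.minAreaRect(k)
    if 340<x<480 and 160<y<220 and min(wh)>15: 
        q=plane(T,cv2.boxPoints(cv2.minAreaRect(k)),.014);print(x,y,q.mean(0),np.linalg.norm(np.diff(q,axis=0),axis=1))
print(plane(T,[[351,241],[397,239]],.005))
```

```text
ball [ 0.5983 -0.2575  0.0872] [0.0038 0.0038]
ring [0.4083 0.1656 0.0219] [0.0032 0.0032]
pad [0.5339 0.1527 0.0787] [0.0022 0.0022]
[[ 0.59493618 -0.25661917  0.084     ]] [[0.40539923 0.16663813 0.023     ]]
tongue [0.46519565 0.1620227  0.038     ] [-9.90364261e-01  1.38486933e-01  7.68787416e-29] [0.44259637 0.14855297 0.038     ] [0.48505023 0.17725218 0.038     ]
small [[ 0.61034147 -0.05162578  0.06      ]]
372.5426330566406 186.66885375976562 [ 0.61403392 -0.05550144  0.014     ] [0.0915032  0.09022459 0.09128889]
440.5486755371094 191.5919189453125 [ 0.59697042 -0.25323938  0.014     ] [0.12080697 0.11982381 0.12071371]
[[ 0.45862623  0.00870786  0.005     ]
 [ 0.46210844 -0.12447628  0.005     ]]
```

```bash
cat >> h.py <<'E'
def go(tgt,xdir=None,s=None):
    "print remaining shift in tool units (30mm) and turn in 6deg units; xdir: desired tool x (world xy)"
    s=s or robot.read_state(); M=R.from_rotvec(s['tcp_rot']).as_matrix()
    print('t',round(float(s['t']),2),'pos',np.round(s['eef_pos'],4),'x',M[:,0].round(3),'y',M[:,1].round(3),'z',M[:,2].round(3),'op',round(float(s['opening']),3),'F',np.round(s['ft_force'],1),'q',np.round(s['joint_positions'],2))
    th=0
    if xdir is not None:
        a=M.T@np.array([*xdir,0.]); th=np.degrees(np.arctan2(a[1],a[0])); 
    Mf=M@R.from_euler('z',th,degrees=True).as_matrix()
    d=np.array(tgt)-s['eef_pos']
    print('turn deg',round(th,2),'units',round(th/6,2),'| shift now-axes',(M.T@d/.03).round(2),'| shift final-axes',(Mf.T@d/.03).round(2))
E
python3 - <<'E'
from h import *
go([.44,.16,.22],[.11,.994]); go([.44,.16,.22],[-.11,-.994])
E
```

```text
t 0.15 pos [0.1205 0.5107 0.2308] x [ 0.23   0.973 -0.001] y [ 0.973 -0.23  -0.   ] z [-0.    -0.001 -1.   ] op 1.0 F [ 0.5 -0.1 -0.1] q [ 1.34  0.24 -0.01  1.32  0.    1.57]
turn deg -6.97 units -1.16 | shift now-axes [-8.93 13.05  0.37] | shift final-axes [-10.45  11.87   0.37]
t 0.15 pos [0.1205 0.5107 0.2308] x [ 0.23   0.973 -0.001] y [ 0.973 -0.23  -0.   ] z [-0.    -0.001 -1.   ] op 1.0 F [ 0.5 -0.1 -0.1] q [ 1.34  0.24 -0.01  1.32  0.    1.57]
turn deg 173.03 units 28.84 | shift now-axes [-8.93 13.05  0.37] | shift final-axes [ 10.45 -11.87   0.37]
```

```bash
python3 -m handwheel '[[0.7,-0.7,1,0,-0.6],[0.7,-0.7,1,0,-0.6],[0.7,-0.8,1,0,0],[0.7,-0.8,1,0,0],[0.7,-0.8,1,0,0],[0.7,-0.8,1,0,0],[0.7,-0.8,1,0,0],[0.7,-0.8,1,0,0],[0.7,-0.8,1,0,0],[0.7,-0.8,0.9,0,0],[0.7,-0.8,0.9,0,0],[0.7,-0.8,0.8,0,0],[0.7,-0.6,0.5,0,0],[0.7,0,0,0,0]]'
python3 - <<'E'
from h import *
go([.41,.16,.24],[.11,.994])
E
```

```text
t: 1.55
eef_pos: [0.4577, 0.1571, 0.2278]
tcp_rot: [2.326, 2.11, -0.007]
ft_force: [0.3, 1.0, 0.0]
opening: 0.703
t 1.55 pos [0.4577 0.1571 0.2278] x [ 0.097  0.995 -0.004] y [ 0.995 -0.097 -0.002] z [-0.002 -0.004 -1.   ] op 0.703 F [0.3 1.  0. ] q [ 0.33  0.17 -0.11  1.29 -0.    0.43]
turn deg 0.76 units 0.13 | shift now-axes [-0.06 -1.59 -0.4 ] | shift final-axes [-0.08 -1.59 -0.4 ]
```

Run:
```python
from h import *
s=robot.read_state(); im=robot.read_camera('wrist'); save('w1',im); np.save('w1.npy',np.r_[s['eef_pos'],s['tcp_rot']])
```

```text
(no output)
```

View pics/w1.png

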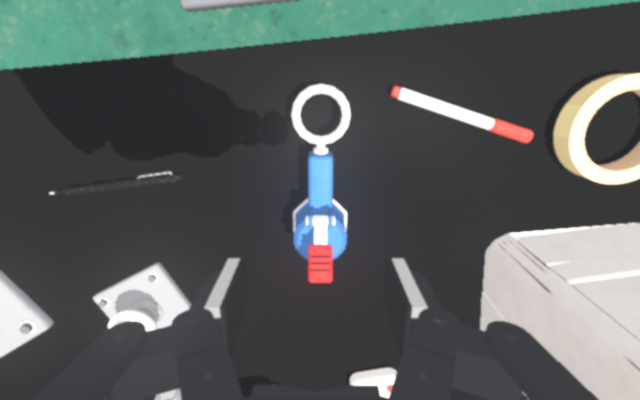

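The wrist view shows the ring at (321,114), the tongue at (320,178), the head at (320,235) and the red pad at (320,264). The marker, at (460,113), is clear. I'll get the tongue edges by colour mask.

Run:
```python
from h import *
v=np.load('w1.npy');W=cam('wrist',dict(eef_pos=v[:3],tcp_rot=v[3:]));T=cam('top');S=cam('scene')
im=cv2.imread('pics/w1.png');hsv=cv2.cvtColor(im,cv2.COLOR_BGR2HSV)
m=cv2.inRange(hsv,(95,120,60),(120,255,255))
for r in range(148,204,6):
    x=np.nonzero(m[r])[0];x=x[(x>280)&(x<360)]
    if len(x): P=plane(W,[[x[0]-.5,r],[x[-1]+.5,r]],.038);print(r,x[0],x[-1],P.mean(0).round(4),'w',round(np.linalg.norm(P[0]-P[1]),4))
w=cv2.inRange(hsv,(0,0,150),(180,70,255));w[:, :285]=0;w[:,357:]=0;w[:80]=0;w[147:]=0
c=max(cv2.findContours(w,0,1)[0],key=cv2.contourArea)
ys,xs=np.nonzero(w);c=c[c[:,0,1]<140]
(cx,cy),ax,an=cv2.fitEllipse(c);print('ring',cx,cy,ax,plane(W,[cx,cy],.023))
for n,a in [('ringtop+wrist',(296.2,260.8))]:
    print(tri([T,W,S],[a,(cx,cy),(259.4,217.8)]))
```

```text
154 309 331 [0.4438 0.1624 0.038 ] w 0.0216
160 308 332 [0.4496 0.1618 0.038 ] w 0.0236
166 308 333 [0.4554 0.1618 0.038 ] w 0.0247
172 308 333 [0.4612 0.1612 0.038 ] w 0.0249
178 308 333 [0.4671 0.1607 0.038 ] w 0.025
184 308 332 [0.4731 0.1596 0.038 ] w 0.0242
190 308 332 [0.4791 0.1591 0.038 ] w 0.0243
196 308 332 [0.4852 0.1585 0.038 ] w 0.0244
202 309 330 [0.4913 0.1574 0.038 ] w 0.0216
ring 320.725830078125 113.98011779785156 (59.070152282714844, 60.923667907714844) [[0.40876067 0.16648398 0.023     ]]
(array([0.40855893, 0.16602431, 0.02135905]), [np.float64(0.0033566130865667365), np.float64(0.0005820561189360878), np.float64(0.003154277497604071)])
```

```bash
python3 -m handwheel '[[0.7,0.13,0.4,0.8,0],[0.7,0,0,1,0],[0.7,0,0,1,0],[0.7,0,0,1,0],[0.7,0,0,0.7,0],[0.7,0,0,0,0]]'
python3 - <<'E'
from h import *
go([.4713,.1604,.008],[.0925,.9957])
E
```

```text
t: 2.2
eef_pos: [0.4666, 0.1651, 0.0892]
tcp_rot: [-2.322, -2.115, 0.003]
ft_force: [-0.4, -0.0, -0.0]
opening: 0.7
t 2.2 pos [0.4666 0.1651 0.0892] x [ 0.093  0.996 -0.001] y [ 0.996 -0.093 -0.002] z [-0.002 -0.001 -1.   ] op 0.7 F [-0.4 -0.  -0. ] q [ 0.34  0.28 -0.34  0.95 -0.    0.43]
turn deg -0.02 units -0.0 | shift now-axes [-0.14  0.18  2.71] | shift final-axes [-0.14  0.18  2.71]
```

```bash
python3 -m handwheel '[[0.7,-0.14,0.18,0.8,0],[0.7,0,0,0.8,0],[0.7,0,0,0.6,0],[0.7,0,0,0.3,0],[0.7,0,0,0,0]]'
python3 - <<'E'
from h import *
go([.4713,.1604,.008],[.0925,.9957]); save('w2',robot.read_camera('wrist'))
E
```

```text
t: 2.7
eef_pos: [0.4724, 0.1648, 0.0167]
tcp_rot: [2.317, 2.121, 0.004]
ft_force: [0.7, 0.8, 0.2]
opening: 0.699
t 2.7 pos [0.4724 0.1648 0.0167] x [0.088 0.996 0.002] y [ 0.996 -0.088  0.002] z [ 0.002  0.001 -1.   ] op 0.699 F [0.7 0.8 0.2] q [ 0.34  0.37 -0.43  0.77  0.    0.42]
turn deg 0.24 units 0.04 | shift now-axes [-0.15 -0.02  0.29] | shift final-axes [-0.15 -0.02  0.29]
```

View pics/w2.png

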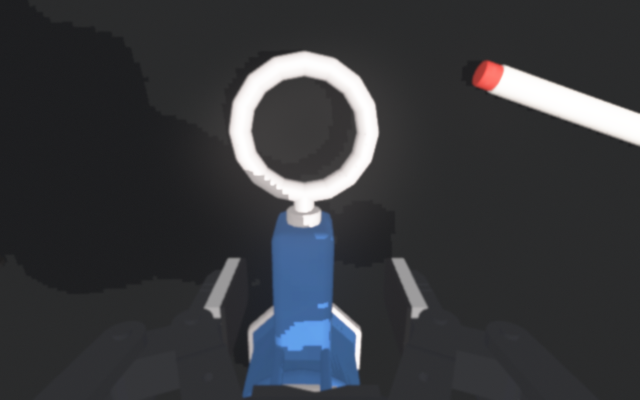

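The tongue (303,275) sits between the pads, about 4 mm off centre to the left, which matches the computed -0.15. I'll correct that, go down and close.

```bash
python3 -m handwheel '[[0.7,-0.17,0,0.3,0],[0.7,0,0,0,0],[0.7,0,0,0,0]]'
python3 - <<'E'
from h import *
go([.4713,.1604,.008],[.0925,.9957])
E
```

```text
t: 3.05
eef_pos: [0.4739, 0.1603, 0.0103]
tcp_rot: [2.315, 2.12, 0.011]
ft_force: [1.1, 0.3, -0.8]
opening: 0.703
t 3.05 pos [0.4739 0.1603 0.0103] x [0.088 0.996 0.004] y [ 0.996 -0.088  0.007] z [ 0.007  0.003 -1.   ] op 0.703 F [ 1.1  0.3 -0.8] q [ 0.33  0.37 -0.45  0.74  0.    0.41]
turn deg 0.27 units 0.04 | shift now-axes [-0.01 -0.09  0.08] | shift final-axes [-0.01 -0.09  0.08]
```

```bash
python3 -m handwheel '[[0.25,0,-0.09,0.05,0],[0.2,0,0,0,0],[0.2,0,0,0,0],[0.2,0,0,0,0],[0.1,0,0,0,0],[0.1,0,0,0,0]]' 100
python3 - <<'E'
from h import *
go([.4713,.1604,.05],[.0925,.9957])
E
```

```text
t: 3.65
eef_pos: [0.4717, 0.1605, 0.0098]
tcp_rot: [2.315, 2.119, 0.014]
ft_force: [0.2, -0.2, 0.8]
opening: 0.263
t 3.65 pos [0.4717 0.1605 0.0098] x [0.088 0.996 0.004] y [ 0.996 -0.088  0.009] z [ 0.009  0.003 -1.   ] op 0.263 F [ 0.2 -0.2  0.8] q [ 0.33  0.37 -0.45  0.74  0.    0.42]
turn deg 0.24 units 0.04 | shift now-axes [ 0.   -0.   -1.34] | shift final-axes [ 0.   -0.   -1.34]
```

```bash
python3 -m handwheel '[[0,0,0,-0.3,0],[0,0,0,-0.6,0],[0,0,0,-0.8,0],[0,0,0,-0.9,0],[0,0,0,-0.9,0],[0,0,0,-0.9,0],[0,0,0,-0.5,0],[0,0,0,0,0],[0,0,0,0,0]]'
python3 - <<'E'
from h import *
go([.54,-.252,.15],[.0925,.9957]); save('w3',robot.read_camera('wrist'));save('s3',cv2.resize(robot.read_camera('scene')[150:350,220:480],(780,600),interpolation=cv2.INTER_CUBIC))
E
```

```text
t: 4.55
eef_pos: [0.4659, 0.159, 0.1625]
tcp_rot: [-2.316, -2.12, -0.0]
ft_force: [0.1, -0.1, -4.1]
opening: 0.255
t 4.55 pos [0.4659 0.159  0.1625] x [0.088 0.996 0.001] y [ 0.996 -0.088 -0.001] z [-0.001  0.002 -1.   ] op 0.255 F [ 0.1 -0.1 -4.1] q [ 0.33  0.22 -0.22  1.13  0.    0.42]
turn deg 0.25 units 0.04 | shift now-axes [-13.43   3.67   0.39] | shift final-axes [-13.41   3.73   0.39]
```

View pics/w3.png

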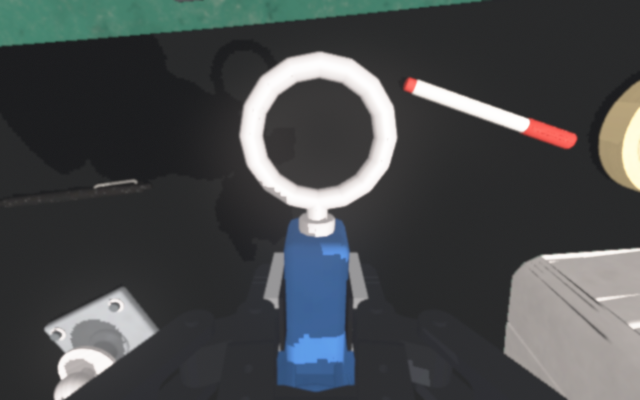

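View pics/s3.png

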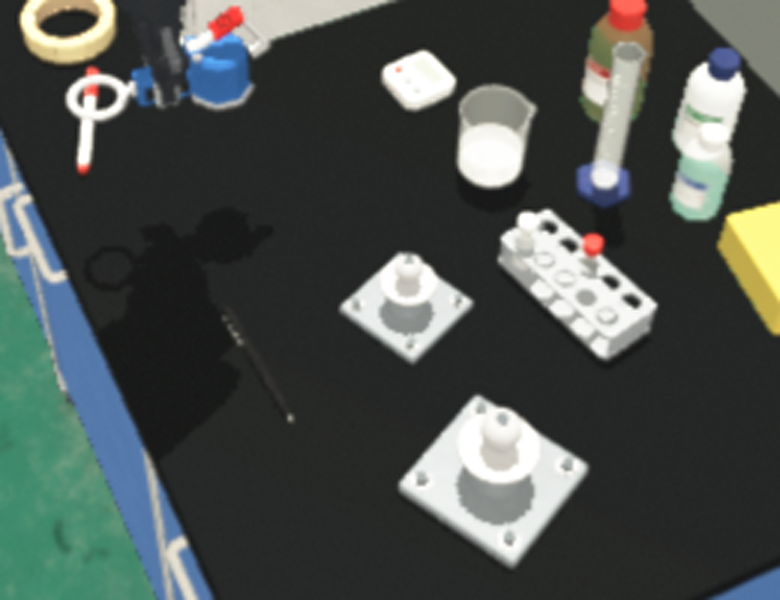

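The scene view shows the arm lifted level, its lever still raised. The wrist view shows the tongue square between the pads. Next I'll move part way and view the large stand from the wrist.

```bash
python3 -m handwheel '[[0,-0.6,0.2,0,0],[0,-1,0.4,0,0],[0,-1,0.4,0,0],[0,-1,0.4,0,0],[0,-1,0.4,0,0],[0,-1,0.4,0,0],[0,-0.9,0.4,0,0],[0,-0.5,0.3,0,0],[0,-0.3,0.1,0,0],[0,0,0,0,0],[0,0,0,0,0]]'
python3 - <<'E'
from h import *
go([.54,-.252,.15],[.0925,.9957]); s=robot.read_state();save('w4',robot.read_camera('wrist'));np.save('w4.npy',np.r_[s['eef_pos'],s['tcp_rot']]);print(proj(cam('wrist',s),[.597,-.257,.084]))
E
```

```text
t: 5.75
eef_pos: [0.5314, -0.0749, 0.1477]
tcp_rot: [-2.301, -2.112, 0.026]
ft_force: [0.4, 0.2, -3.6]
opening: 0.259
t 5.75 pos [ 0.5314 -0.0749  0.1477] x [ 0.085  0.996 -0.   ] y [ 0.996 -0.085 -0.024] z [-0.024  0.002 -1.   ] op 0.259 F [ 0.4  0.2 -3.6] q [-0.14  0.32 -0.12  1.16 -0.   -0.05]
turn deg 0.4 units 0.07 | shift now-axes [-5.86  0.79 -0.09] | shift final-axes [-5.85  0.83 -0.09]
[[ 54.98093887 332.56893052]]
```

View pics/w4.png

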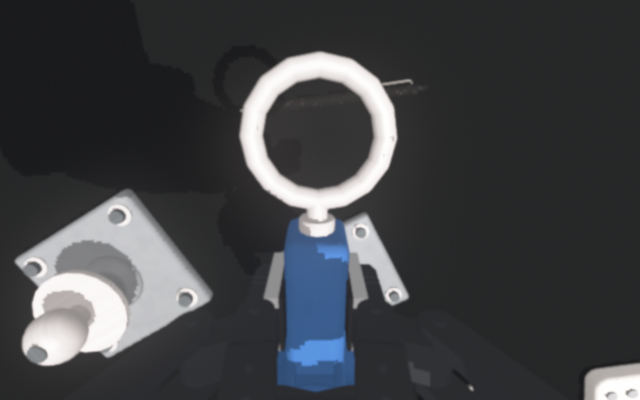

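The large stand is at the lower left, with the ball at about (57,335), close to the predicted (55,332). I'll measure it more finely.

Run:
```python
from h import *
a=cv2.imread('pics/w4.png')[260:380,0:150];b=cv2.imread('pics/top0.png')[170:210,420:470]
o=np.vstack([cv2.resize(a,None,fx=2.6,fy=2.6,interpolation=cv2.INTER_CUBIC)[:300,:390]])
o=np.hstack([cv2.resize(a,(400,320),interpolation=cv2.INTER_CUBIC),cv2.resize(b,(400,320),interpolation=cv2.INTER_CUBIC)])
cv2.imwrite('pics/c4.png',o)
```

```text
(no output)
```

View pics/c4.png

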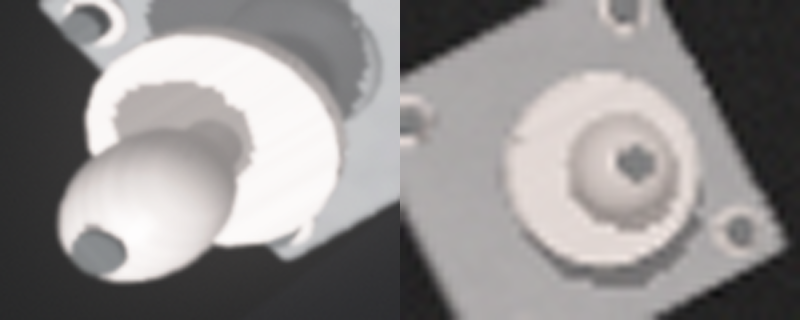

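Run:
```python
from h import *
v=np.load('w4.npy');W=cam('wrist',dict(eef_pos=v[:3],tcp_rot=v[3:]));T=cam('top');S=cam('scene')
pb=np.array([.597,-.257,.084])
def bias(C,P,r=.018):
    q=(P-C[2])@C[1];D=np.linalg.norm(q);t=np.arccos(q[2]/D);rho=np.arcsin(r/D)
    e=(np.tan(t+rho)+np.tan(t-rho))/2; u=q[:2]/q[2]; return u/np.linalg.norm(u)*(e-np.tan(t))*C[0]['fx']
for n,C,p in [('W',W,(55.5,337.2)),('T',T,(448,191.1)),('S',S,(387.5,292.5))]:
    b=bias(C,pb); print(n,b.round(2),plane(C,np.array(p)-b,.084))
bw=bias(W,pb);bt=bias(T,pb)
print(tri([W,T],[np.array([55.5,337.2])-bw,np.array([448,191.1])-bt]))
print(tri([W,T,S],[np.array([55.5,337.2])-bw,np.array([448,191.1])-bt,(387.5,292.5)]))
print('dot',plane(W,[36.7,354.1],.102),plane(T,[449.5,190.4],.102),tri([W,T],[(36.7,354.1),(449.5,190.4)]))
print('shoulder T',plane(T,[445.1,191.1],.06))
# shoulder in wrist: rim points crop coords
for p in [(85,130),(175,33),(340,170),(240,245),(300,235)]: print(plane(W,[p[0]/2.667,260+p[1]/2.667],.06).round(4))
# base plate corners in wrist at z .014
print('base W',plane(W,[[127,189],[211,297],[15,262]],.014))
```

```text
W [-1.37  0.71] [[ 0.60018532 -0.25665047  0.084     ]]
T [ 0.02 -0.  ] [[ 0.59466019 -0.25654527  0.084     ]]
S [0.01 0.02] [[ 0.60324171 -0.25700051  0.084     ]]
(array([ 0.59571723, -0.25390088,  0.08878383]), [np.float64(0.0018735380353075762), np.float64(0.0018735380353078126)])
(array([ 0.59885778, -0.25672604,  0.08533236]), [np.float64(0.0012057522741773469), np.float64(0.004280498618705934), np.float64(0.003907101861905431)])
dot [[ 0.59897693 -0.25628107  0.102     ]] [[ 0.59565772 -0.25613035  0.102     ]] (array([ 0.59630543, -0.25461664,  0.10463379]), [np.float64(0.0011143572873113195), np.float64(0.001114357287311153)])
shoulder T [[ 0.59591255 -0.25458872  0.06      ]]
[[ 0.5917 -0.2893  0.06  ]]
[[ 0.5648 -0.2568  0.06  ]]
[[ 0.6113 -0.2236  0.06  ]]
[[ 0.6333 -0.2576  0.06  ]]
[[ 0.6316 -0.2399  0.06  ]]
base W [[ 0.51833442 -0.22502764  0.014     ]
 [ 0.62230424 -0.17527309  0.014     ]
 [ 0.5733359  -0.33277913  0.014     ]]
```

```bash
cat >> h.py <<'E'
def ring_tool(im):
    hsv=cv2.cvtColor(im,cv2.COLOR_RGB2HSV); w=cv2.inRange(hsv,(0,0,150),(180,70,255)); w[:40]=0;w[205:]=0;w[:,:232]=0;w[:,404:]=0
    c=max(cv2.findContours(w,0,1)[0],key=cv2.contourArea); c=c[c[:,0,1]<195]
    (cx,cy),ax,an=cv2.fitEllipse(c)
    I=dict(eef_pos=np.zeros(3),tcp_rot=np.zeros(3)); return (cx,cy),ax,plane(cam('wrist',I),[cx,cy],-.0132)[0]
E
python3 - <<'E'
from h import *
for n in ['w3','w4']:
    print(n,ring_tool(cv2.cvtColor(cv2.imread(f'pics/{n}.png'),cv2.COLOR_BGR2RGB)))
I=dict(eef_pos=np.zeros(3),tcp_rot=np.zeros(3));C=cam('wrist',I)
im=cv2.imread('pics/w4.png');hsv=cv2.cvtColor(im,cv2.COLOR_BGR2HSV);m=cv2.inRange(hsv,(95,100,40),(120,255,255))
for r in [235,260,290,320]:
    x=np.nonzero(m[r])[0];x=x[(x>270)&(x<370)];P=plane(C,[[x[0]-.5,r],[x[-1]+.5,r]],-.028);print(r,P.mean(0).round(4),P[1]-P[0])
# scene check of pitch:
E
```

```text
w3 ((318.1626892089844, 130.8671875), (155.44381713867188, 156.34326171875), array([ 0.00126786, -0.06390422, -0.0132    ]))
w4 ((318.15771484375, 130.94541931152344), (155.1414337158203, 156.43365478515625), array([ 0.00126613, -0.06387642, -0.0132    ]))
235 [ 0.0003 -0.0298 -0.028 ] [2.03093640e-02 2.01943108e-05 0.00000000e+00]
260 [ 0.0006 -0.02   -0.028 ] [2.29559798e-02 2.34640767e-05 0.00000000e+00]
290 [ 0.0003 -0.0076 -0.028 ] [2.29007737e-02 2.56844858e-05 0.00000000e+00]
320 [ 0.0003  0.0055 -0.028 ] [2.28329117e-02 2.73282679e-05 1.38777878e-17]
```

```bash
python3 -m handwheel '[[0,-0.5,0.1,-0.1,0],[0,-0.9,0.15,0,0],[0,-0.9,0.15,0,0],[0,-0.9,0.15,0,0],[0,-0.9,0.15,0,0],[0,-0.6,0.1,0,0],[0,-0.4,0,0,0],[0,-0.2,0,0,0],[0,0,0,0,0],[0,0,0,0,0]]'
python3 - <<'E'
from h import *
go([.5452,-.2516,.13],[.0925,.9957])
E
```

```text
t: 6.8
eef_pos: [0.5424, -0.2379, 0.1525]
tcp_rot: [-2.29, -2.127, 0.026]
ft_force: [0.5, -0.5, -3.6]
opening: 0.261
t 6.8 pos [ 0.5424 -0.2379  0.1525] x [ 0.074  0.997 -0.001] y [ 0.997 -0.074 -0.023] z [-0.023  0.001 -1.   ] op 0.261 F [ 0.5 -0.5 -3.6] q [-0.41  0.4   0.02  1.21 -0.01 -0.33]
turn deg 1.08 units 0.18 | shift now-axes [-0.45  0.14  0.75] | shift final-axes [-0.45  0.15  0.75]
```

```bash
python3 -m handwheel '[[0,-0.3,0.1,0.2,0],[0,-0.15,0.02,0.2,0],[0,-0.05,0,0.2,0],[0,0,0,0,0],[0,0,0,0,0]]'
python3 - <<'E'
from h import *
go([.5452,-.2525,.115]); s=robot.read_state()
save('w5',robot.read_camera('wrist'))
sc=robot.read_camera('scene');save('s5',cv2.resize(sc[220:340,310:460],(750,600),interpolation=cv2.INTER_CUBIC))
E
```

```text
t: 7.3
eef_pos: [0.5446, -0.252, 0.1324]
tcp_rot: [-2.286, -2.129, 0.026]
ft_force: [0.5, 0.8, -3.6]
opening: 0.263
t 7.3 pos [ 0.5446 -0.252   0.1324] x [ 0.071  0.997 -0.   ] y [ 0.997 -0.071 -0.024] z [-0.024  0.001 -1.   ] op 0.263 F [ 0.5  0.8 -3.6] q [-0.43  0.43  0.01  1.18 -0.01 -0.36]
turn deg 0 units 0.0 | shift now-axes [-0.01  0.04  0.58] | shift final-axes [-0.01  0.04  0.58]
```

View pics/s5.png

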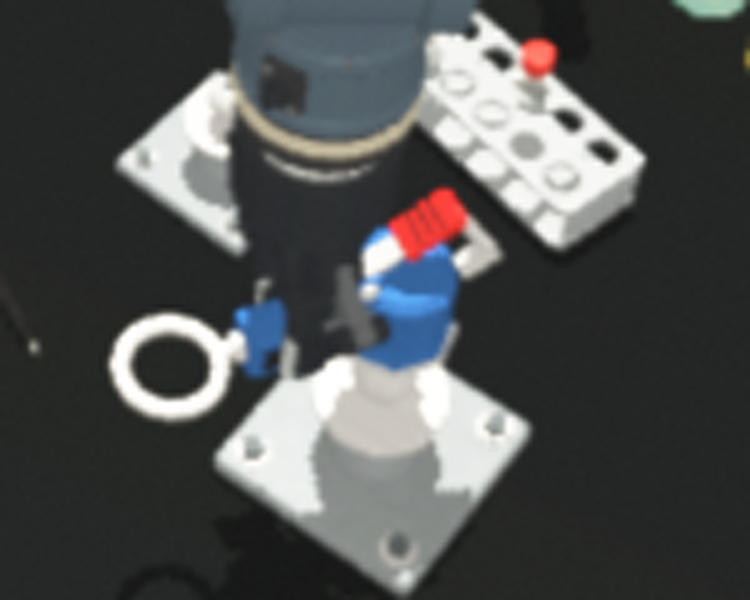

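The scene shows the head directly over the ball, with the lever raised. Now I lower it in small steps, watching the force.

```bash
python3 -m handwheel '[[0,0,0.03,0.25,0],[0,0,0,0.25,0],[0,0,0,0.25,0],[0,0,0,0.2,0],[0,0,0,0,0]]'
python3 -m handwheel '[[0,0,0,0.15,0],[0,0,0,0.15,0],[0,0,0,0,0]]'
python3 - <<'E'
from h import *
go([.5452,-.2525,.071])
E
```

```text
t: 7.9
eef_pos: [0.5449, -0.2517, 0.1016]
tcp_rot: [-2.286, -2.13, 0.026]
ft_force: [-0.2, 0.7, -3.9]
opening: 0.261
t: 8.2
eef_pos: [0.5446, -0.2517, 0.0917]
tcp_rot: [-2.286, -2.13, 0.026]
ft_force: [-0.1, 0.0, -4.4]
opening: 0.263
t 8.2 pos [ 0.5446 -0.2517  0.0917] x [ 0.07   0.998 -0.   ] y [ 0.997 -0.07  -0.024] z [-0.024  0.001 -1.   ] op 0.263 F [-0.1  0.  -4.4] q [-0.43  0.46 -0.05  1.08 -0.01 -0.36]
turn deg 0 units 0.0 | shift now-axes [-0.03  0.04  0.69] | shift final-axes [-0.03  0.04  0.69]
```

```bash
python3 -m handwheel '[[0,0,0.02,0.15,0],[0,0,0,0.15,0],[0,0,0,0.12,0],[0,0,0,0,0]]'
python3 -m handwheel '[[0,0,0,0.1,0],[0,0,0,0,0]]'
python3 - <<'E'
from h import *
go([.5452,-.2525,.070])
E
```

```text
t: 8.6
eef_pos: [0.5449, -0.2518, 0.0783]
tcp_rot: [-2.286, -2.13, 0.026]
ft_force: [-0.2, 0.5, -3.4]
opening: 0.257
t: 8.8
eef_pos: [0.5449, -0.2518, 0.075]
tcp_rot: [-2.286, -2.13, 0.026]
ft_force: [-0.6, -0.2, -3.8]
opening: 0.265
t 8.8 pos [ 0.5449 -0.2518  0.075 ] x [ 0.071  0.998 -0.   ] y [ 0.997 -0.071 -0.024] z [-0.024  0.001 -1.   ] op 0.265 F [-0.6 -0.2 -3.8] q [-0.43  0.47 -0.08  1.04 -0.01 -0.36]
turn deg 0 units 0.0 | shift now-axes [-0.02  0.02  0.17] | shift final-axes [-0.02  0.02  0.17]
```

```bash
for i in 1; do python3 -m handwheel '[[0,0,0,0.08,0],[0,0,0,0,0]]'; python3 -m handwheel '[[0,0,0,0.07,0],[0,0,0,0,0]]'; done
```

```text
t: 9.0
eef_pos: [0.5449, -0.2518, 0.0726]
tcp_rot: [-2.286, -2.13, 0.026]
ft_force: [-0.4, 0.0, -3.7]
opening: 0.262
t: 9.2
eef_pos: [0.545, -0.252, 0.0716]
tcp_rot: [-2.287, -2.131, 0.025]
ft_force: [-1.2, -0.1, 1.4]
opening: 0.264
```

```bash
python3 -m handwheel '[[0,0,0,0.08,0],[0,0,0,0,0]]'; python3 -m handwheel '[[0,0,0,0.1,0],[0,0,0,0,0]]'
python3 - <<'E'
from h import *
go([.5452,-.2525,.070])
E
```

```text
t: 9.4
eef_pos: [0.545, -0.2521, 0.0714]
tcp_rot: [-2.288, -2.132, 0.024]
ft_force: [-2.2, 1.1, 1.0]
opening: 0.261
t: 9.6
eef_pos: [0.5448, -0.2524, 0.0706]
tcp_rot: [-2.29, -2.133, 0.023]
ft_force: [0.3, -0.3, -4.1]
opening: 0.265
t 9.6 pos [ 0.5448 -0.2524  0.0706] x [ 0.071  0.997 -0.003] y [ 0.997 -0.071 -0.019] z [-0.019 -0.001 -1.   ] op 0.265 F [ 0.3 -0.3 -4.1] q [-0.43  0.47 -0.09  1.03 -0.01 -0.36]
turn deg 0 units 0.0 | shift now-axes [-0.    0.01  0.02] | shift final-axes [-0.    0.01  0.02]
```

```bash
python3 -m handwheel '[[0,0,0,0.12,0],[0,0,0,0,0]]'; python3 -m handwheel '[[0,0,0,0.15,0],[0,0,0,0,0]]'
python3 - <<'E'
from h import *
go([.5452,-.2525,.070])
E
```

```text
t: 9.8
eef_pos: [0.5448, -0.2525, 0.0702]
tcp_rot: [-2.292, -2.135, 0.021]
ft_force: [-0.8, 1.2, -2.1]
opening: 0.265
t: 10.0
eef_pos: [0.5448, -0.2529, 0.0696]
tcp_rot: [-2.294, -2.137, 0.019]
ft_force: [0.5, 0.0, -4.3]
opening: 0.265
t 10.0 pos [ 0.5448 -0.2529  0.0696] x [ 0.071  0.997 -0.005] y [ 0.997 -0.071 -0.013] z [-0.013 -0.004 -1.   ] op 0.265 F [ 0.5  0.  -4.3] q [-0.43  0.47 -0.1   1.02 -0.01 -0.36]
turn deg 0 units 0.0 | shift now-axes [ 0.01  0.01 -0.01] | shift final-axes [ 0.01  0.01 -0.01]
```

```bash
python3 -m handwheel '[[0,0,0,0.2,0],[0,0,0,0.2,0],[0,0,0,0.2,0]]'; python3 -m handwheel '[[0,0,0,0.25,0],[0,0,0,0.25,0]]'
python3 - <<'E'
from h import *
go([.5452,-.2525,.070])
save('w6',robot.read_camera('wrist'));save('s6',cv2.resize(robot.read_camera('scene')[220:340,310:460],(750,600),interpolation=cv2.INTER_CUBIC))
E
```

```text
t: 10.3
eef_pos: [0.5432, -0.2533, 0.0634]
tcp_rot: [2.299, 2.141, -0.017]
ft_force: [-18.4, 15.3, 51.3]
opening: 0.264
t: 10.5
eef_pos: [0.5425, -0.2534, 0.0588]
tcp_rot: [2.294, 2.136, -0.014]
ft_force: [-16.9, 15.8, 44.1]
opening: 0.264
t 10.5 pos [ 0.5425 -0.2534  0.0588] x [ 0.071  0.997 -0.011] y [ 0.997 -0.071 -0.001] z [-0.002 -0.011 -1.   ] op 0.264 F [-16.9  15.8  44.1] q [-0.43  0.46 -0.14  0.97 -0.01 -0.36]
turn deg 0 units 0.0 | shift now-axes [ 0.03  0.09 -0.37] | shift final-axes [ 0.03  0.09 -0.37]
```

View pics/s6.png

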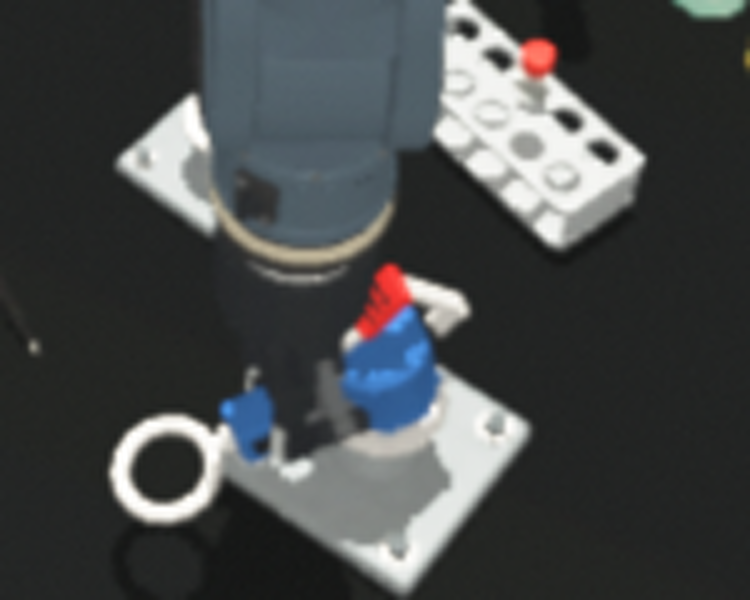

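I pressed too far: TCP at 0.059, about 11 mm below the seated height, and the scene shows the arm pitched ring-down with its rim lifted at the front. I'll raise the TCP back to the seated height and look again.

```bash
python3 -m handwheel '[[0,0,0,-0.1,0],[0,0,0,-0.1,0],[0,0,0,-0.1,0],[0,0,0,0,0]]'
python3 - <<'E'
from h import *
go([.5452,-.2525,.070])
w=robot.read_camera('wrist');save('w7',w);save('s7',cv2.resize(robot.read_camera('scene')[220:340,310:460],(750,600),interpolation=cv2.INTER_CUBIC));print(ring_tool(w))
E
```

```text
t: 11.0
eef_pos: [0.5436, -0.2537, 0.0684]
tcp_rot: [2.291, 2.135, -0.011]
ft_force: [-0.2, 0.1, -4.2]
opening: 0.27
t 11.0 pos [ 0.5436 -0.2537  0.0684] x [ 0.071  0.997 -0.012] y [ 0.998 -0.071  0.002] z [ 0.002 -0.012 -1.   ] op 0.27 F [-0.2  0.1 -4.2] q [-0.43  0.45 -0.12  0.99 -0.01 -0.36]
turn deg 0 units 0.0 | shift now-axes [ 0.04  0.05 -0.05] | shift final-axes [ 0.04  0.05 -0.05]
((315.59661865234375, 131.9805908203125), (142.6312255859375, 145.4215087890625), array([ 0.00033922, -0.06349951, -0.0132    ]))
```

View pics/s7.png

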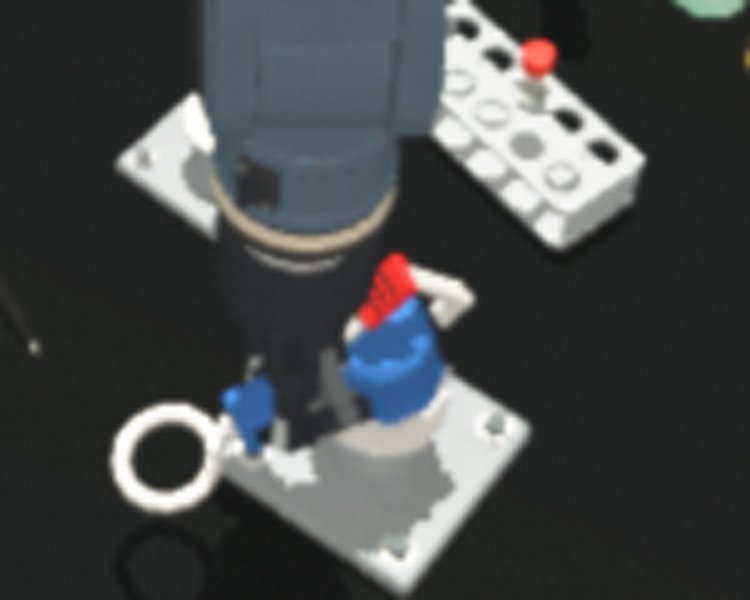

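View pics/w7.png

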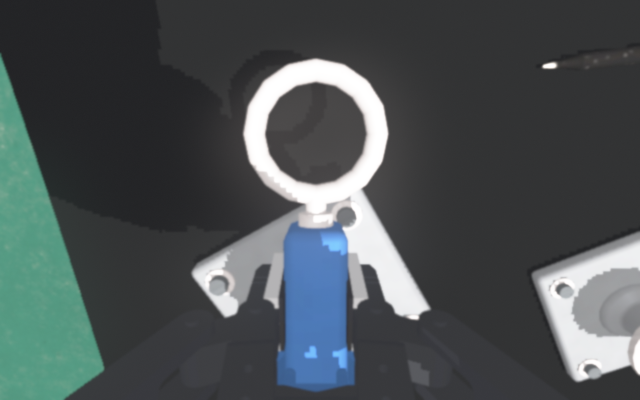

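The wrist ring shrank from 156 to 143 px, so the tongue pivoted about 10° ring-down in the pads. At the seated height I'll ease the grip to 20 N, so that the heavy head can swing down level while still held.

```bash
python3 -m handwheel '[[0,0,0.04,-0.05,0],[0,0,0,0,0],[0,0,0,0,0]]' 20
python3 - <<'E'
from h import *
go([.5452,-.2525,.070])
w=robot.read_camera('wrist');print(ring_tool(w))
E
```

```text
t: 11.4
eef_pos: [0.544, -0.2533, 0.0677]
tcp_rot: [2.293, 2.137, -0.014]
ft_force: [-0.5, -0.1, -4.8]
opening: 0.261
t 11.4 pos [ 0.544  -0.2533  0.0677] x [ 0.07   0.997 -0.011] y [ 0.998 -0.07  -0.001] z [-0.002 -0.011 -1.   ] op 0.261 F [-0.5 -0.1 -4.8] q [-0.43  0.46 -0.12  0.99 -0.01 -0.36]
turn deg 0 units 0.0 | shift now-axes [ 0.03  0.04 -0.08] | shift final-axes [ 0.03  0.04 -0.08]
((315.6007995605469, 131.9434356689453), (142.5976104736328, 145.3336639404297), array([ 0.00034123, -0.06351324, -0.0132    ]))
```

Friction still holds it. I'll lower until the rear rim touches, ease the fingers a little so it settles level (still caged), then regrip, lift and lower it again properly held.

```bash
python3 -m handwheel '[[0,0,0.04,0.07,0],[0,0,0,0,0]]' 
python3 -m handwheel '[[0,0,0,0.07,0],[0,0,0,0,0]]'
python3 - <<'E'
from h import *
go([.5452,-.2525,.070])
E
```

```text
t: 11.65
eef_pos: [0.545, -0.2534, 0.0652]
tcp_rot: [2.294, 2.137, -0.014]
ft_force: [-0.1, 0.3, -3.8]
opening: 0.26
t: 11.85
eef_pos: [0.5451, -0.2534, 0.0629]
tcp_rot: [2.294, 2.137, -0.014]
ft_force: [0.1, 0.3, -4.4]
opening: 0.262
t 11.85 pos [ 0.5451 -0.2534  0.0629] x [ 0.071  0.997 -0.011] y [ 0.998 -0.071 -0.002] z [-0.002 -0.011 -1.   ] op 0.262 F [ 0.1  0.3 -4.4] q [-0.43  0.46 -0.12  0.98 -0.01 -0.36]
turn deg 0 units 0.0 | shift now-axes [ 0.03  0.   -0.24] | shift final-axes [ 0.03  0.   -0.24]
```

```bash
python3 -m handwheel '[[0,0,0,0.06,0],[0,0,0,0,0]]' 
python3 -m handwheel '[[0,0,0,0.06,0],[0,0,0,0,0]]'
python3 - <<'E'
from h import *
go([.5452,-.2525,.070])
w=robot.read_camera('wrist');print(ring_tool(w))
E
```

```text
t: 12.05
eef_pos: [0.5451, -0.2534, 0.0609]
tcp_rot: [2.294, 2.137, -0.014]
ft_force: [0.2, -0.0, -3.5]
opening: 0.264
t: 12.25
eef_pos: [0.5454, -0.2536, 0.0598]
tcp_rot: [2.293, 2.137, -0.013]
ft_force: [-1.5, 1.0, -0.7]
opening: 0.262
t 12.25 pos [ 0.5454 -0.2536  0.0598] x [ 0.071  0.997 -0.011] y [ 0.998 -0.071 -0.   ] z [-0.001 -0.011 -1.   ] op 0.262 F [-1.5  1.  -0.7] q [-0.43  0.47 -0.13  0.97 -0.01 -0.36]
turn deg 0 units 0.0 | shift now-axes [ 0.03 -0.01 -0.34] | shift final-axes [ 0.03 -0.01 -0.34]
((315.63421630859375, 132.03173828125), (142.58824157714844, 145.50425720214844), array([ 0.00035309, -0.06348167, -0.0132    ]))
```

```bash
python3 -m handwheel '[[0.29,0,0,0,0],[0.32,0,0,0,0],[0.36,0,0,0,0],[0.36,0,0,0,0]]'
python3 - <<'E'
from h import *
go([.5452,-.2525,.070])
w=robot.read_camera('wrist');save('w8',w);print(ring_tool(w));save('s8',cv2.resize(robot.read_camera('scene')[220:340,310:460],(750,600),interpolation=cv2.INTER_CUBIC))
E
```

```text
t: 12.7
eef_pos: [0.5467, -0.2542, 0.0608]
tcp_rot: [2.291, 2.135, -0.011]
ft_force: [0.6, 0.2, 0.7]
opening: 0.357
t 12.7 pos [ 0.5467 -0.2542  0.0608] x [ 0.071  0.997 -0.012] y [ 0.998 -0.071  0.003] z [ 0.002 -0.012 -1.   ] op 0.357 F [0.6 0.2 0.7] q [-0.43  0.47 -0.13  0.97 -0.01 -0.36]
turn deg 0 units 0.0 | shift now-axes [ 0.05 -0.05 -0.31] | shift final-axes [ 0.05 -0.05 -0.31]
((311.4058532714844, 129.24365234375), (160.299560546875, 163.74703979492188), array([-0.0011616 , -0.06447248, -0.0132    ]))
```

View pics/s8.png

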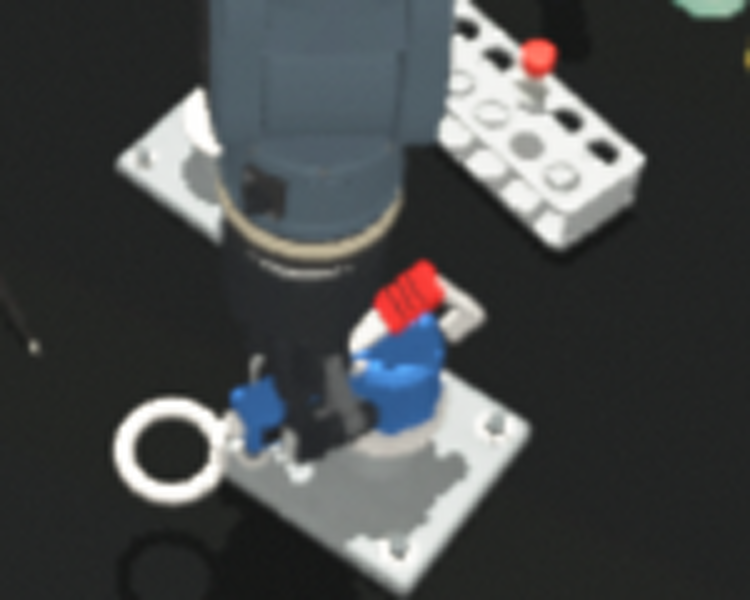

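View pics/w8.png

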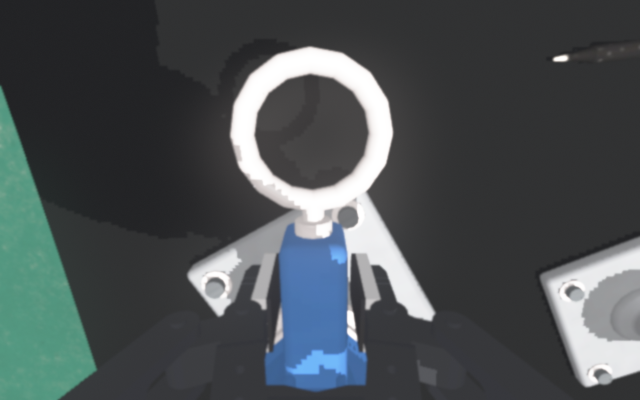

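```bash
python3 -m handwheel '[[0.4,-0.05,0,0,0],[0.45,-0.04,-0.05,-0.15,0],[0.45,0,0,-0.15,0],[0.45,0,0,0,0]]'
python3 - <<'E'
from h import *
go([.5452,-.2525,.070])
w=robot.read_camera('wrist');save('w9',w);print(ring_tool(w));save('s9',cv2.resize(robot.read_camera('scene')[220:340,310:460],(750,600),interpolation=cv2.INTER_CUBIC))
E
```

```text
t: 13.2
eef_pos: [0.5448, -0.2569, 0.0705]
tcp_rot: [2.291, 2.135, -0.011]
ft_force: [0.4, -0.7, -0.3]
opening: 0.449
t 13.2 pos [ 0.5448 -0.2569  0.0705] x [ 0.071  0.997 -0.012] y [ 0.998 -0.071  0.002] z [ 0.002 -0.012 -1.   ] op 0.449 F [ 0.4 -0.7 -0.3] q [-0.44  0.46 -0.11  0.99 -0.01 -0.36]
turn deg 0 units 0.0 | shift now-axes [0.15 0.   0.02] | shift final-axes [0.15 0.   0.02]
((319.72552490234375, 130.68409729003906), (149.03431701660156, 151.70469665527344), array([ 0.00182032, -0.06395922, -0.0132    ]))
```

View pics/s9.png

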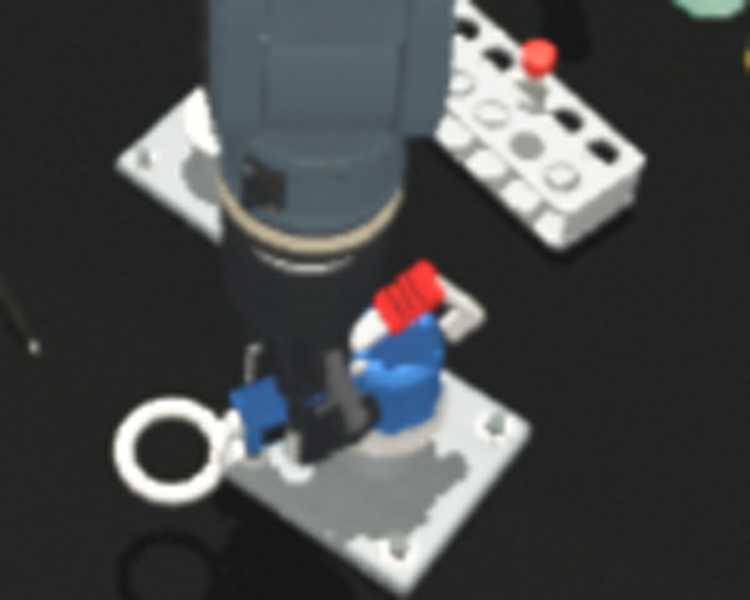

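View pics/w9.png

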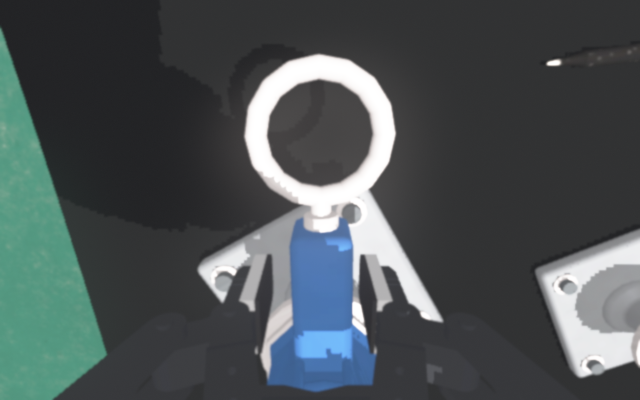

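Run:
```python
from h import *
S=cam('scene');T=cam('top')
s=robot.read_state();W=cam('wrist',s)
sc=robot.read_camera('scene');tp=robot.read_camera('top');save('t9',cv2.resize(tp[150:240,380:500],(800,600),interpolation=cv2.INTER_CUBIC))
h=cv2.cvtColor(sc,cv2.COLOR_RGB2HSV);m=cv2.inRange(h,(0,0,150),(180,60,255));m[:, :328]=0;m[:,356:]=0;m[:295]=0;m[325:]=0
c=max(cv2.findContours(m,0,1)[0],key=cv2.contourArea);e=cv2.fitEllipse(c[c[:,0,0]<352]);print(e)
P=tri([S,W],[e[0],(319.7,130.7)]);print('ring tri',P)
ex=np.array([.9975,-.071,0]);O=np.array([.5995,-.2565,.06])
for pitch in [0,2,4,6]:
    a=np.radians(pitch); piv=O+ex*-.0295
    rel=np.array([-.118+.0295,.023]); r=piv+ex*(rel[0]*np.cos(a)-rel[1]*np.sin(a))+np.array([0,0,rel[0]*np.sin(a)+rel[1]*np.cos(a)])
    print(pitch,r.round(4),proj(S,r).round(1),proj(T,r).round(1),proj(W,r).round(1))
```

```text
((343.9244689941406, 309.6746520996094), (19.97478675842285, 22.217479705810547), 92.0501937866211)
ring tri (array([ 0.48309712, -0.25070271,  0.07750623]), [np.float64(0.0014501607116824097), np.float64(0.0014501607116825085)])
0 [ 0.4818 -0.2481  0.083 ] [[342.5 308. ]] [[445.9 232.2]] [[325.8 132.8]]
2 [ 0.481  -0.2481  0.0799] [[342.1 308.8]] [[445.6 232.4]] [[325.7 129.5]]
4 [ 0.4804 -0.248   0.0768] [[341.9 309.5]] [[445.3 232.6]] [[325.6 126.6]]
6 [ 0.4799 -0.248   0.0736] [[341.7 310.2]] [[445.  232.8]] [[325.5 124.1]]
```

View pics/t9.png

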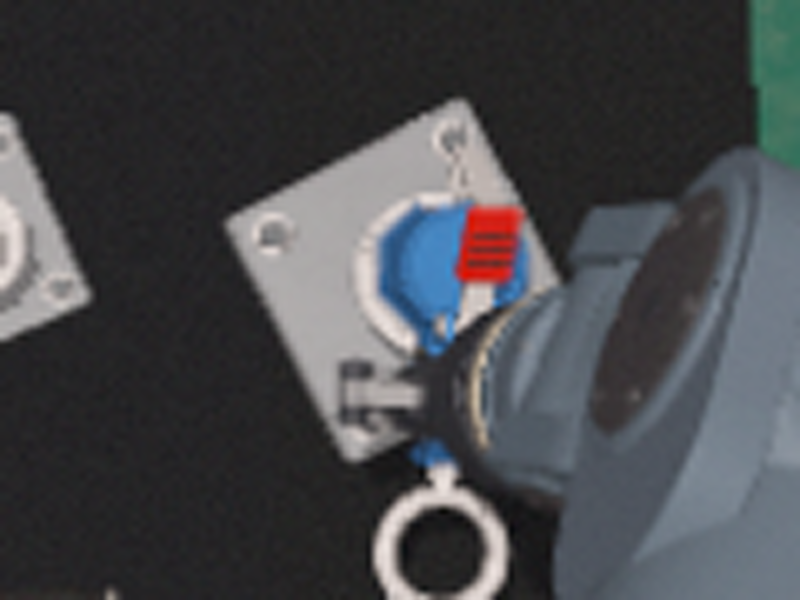

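Run:
```python
from h import *
def sz(n,y0,y1,x0,x1):
    im=cv2.imread(f'pics/{n}.png');h=cv2.cvtColor(im,cv2.COLOR_BGR2HSV);w=cv2.inRange(h,(0,0,150),(180,70,255));k=np.zeros_like(w);k[y0:y1,x0:x1]=w[y0:y1,x0:x1]
    c=max(cv2.findContours(k,0,1)[0],key=cv2.contourArea);c=c[c[:,0,1]<y1-12];e=cv2.fitEllipse(c);return e
I=dict(eef_pos=np.zeros(3),tcp_rot=np.zeros(3));C=cam('wrist',I)
for n,b in [('w2',(40,203,222,390)),('w3',(40,208,232,404)),('w4',(40,208,232,404)),('w7',(50,205,232,400)),('w8',(40,205,222,404)),('w9',(40,205,232,404))]:
    e=sz(n,*b); D=np.mean(e[1])
    # depth from size: ring OD .056; solve tool z so horizontal extent matches
    best=min(np.arange(-.04,.02,.0002),key=lambda z:abs(np.linalg.norm(np.diff(plane(C,[[e[0][0]-D/2,e[0][1]],[e[0][0]+D/2,e[0][1]]],z),axis=0))-.056))
    print(n,np.round(e[0],1),np.round(e[1],1),'ring tool z',round(best,4),plane(C,[e[0]],best).round(4))
```

```text
w2 [303.7 126.6] [147.2 149.4] ring tool z -0.0058 [[-0.0042 -0.0645 -0.0058]]
w3 [318.2 130.8] [155.5 156.3] ring tool z -0.0128 [[ 0.0013 -0.0639 -0.0128]]
w4 [318.2 130.9] [155.2 156.4] ring tool z -0.0128 [[ 0.0013 -0.0638 -0.0128]]
w7 [315.5 131.8] [142.7 145. ] ring tool z -0.0022 [[ 0.0003 -0.062  -0.0022]]
w8 [311.3 129.1] [160.7 163.2] ring tool z -0.0176 [[-0.0012 -0.0651 -0.0176]]
w9 [319.7 130.5] [149.1 151.3] ring tool z -0.008 [[ 0.0019 -0.0633 -0.008 ]]
```

Three checks agree that it rests about 3° ring-down: the ring reads 4–5 mm low and 1–2 mm too far in +x. That fits the rear bore wall jamming on the ball. I'll regrip, pull slightly back (tool -y) with a small lift, and lower again.

```bash
python3 -m handwheel '[[0.4,0.06,0,0,0],[0.3,0,0,0,0],[0.2,0,0,0,0],[0.1,0,0,0,0],[0.1,0,0,0,0]]' 40
python3 - <<'E'
from h import *
go([.5437,-.2525,.070]); print(robot.read_state()['torque'].round(2))
E
python3 -m handwheel '[[0.1,0,0,-0.1,0],[0.1,0,-0.08,0,0],[0.1,0,0,0,0]]'
python3 - <<'E'
from h import *
go([.5437,-.2525,.070])
E
```

```text
t: 13.9
eef_pos: [0.5444, -0.2544, 0.0695]
tcp_rot: [2.292, 2.136, -0.013]
ft_force: [-0.3, 0.0, 1.3]
opening: 0.274
t 13.9 pos [ 0.5444 -0.2544  0.0695] x [ 0.07   0.997 -0.012] y [ 0.998 -0.07   0.001] z [ 0.    -0.012 -1.   ] op 0.274 F [-0.3  0.   1.3] q [-0.43  0.46 -0.12  0.99 -0.01 -0.36]
turn deg 0 units 0.0 | shift now-axes [ 0.06 -0.03 -0.02] | shift final-axes [ 0.06 -0.03 -0.02]
[0.   0.   0.02]
t: 14.2
eef_pos: [0.541, -0.2539, 0.0716]
tcp_rot: [2.293, 2.138, -0.014]
ft_force: [-0.4, 0.2, -3.7]
opening: 0.275
t 14.2 pos [ 0.541  -0.2539  0.0716] x [ 0.07   0.997 -0.011] y [ 0.998 -0.07  -0.001] z [-0.002 -0.011 -1.   ] op 0.275 F [-0.4  0.2 -3.7] q [-0.43  0.45 -0.12  1.   -0.01 -0.36]
turn deg 0 units 0.0 | shift now-axes [0.05 0.09 0.05] | shift final-axes [0.05 0.09 0.05]
```

```bash
python3 -m handwheel '[[0.1,0,0.03,0.05,0],[0.1,0,0,0,0]]'
python3 -m handwheel '[[0.1,0,0,0.05,0],[0.1,0,0,0,0]]'
python3 - <<'E'
from h import *
go([.5425,-.2525,.070])
w=robot.read_camera('wrist');save('w10',w);print(ring_tool(w));save('s10',cv2.resize(robot.read_camera('scene')[220:340,310:460],(750,600),interpolation=cv2.INTER_CUBIC))
E
```

```text
t: 14.4
eef_pos: [0.5416, -0.2539, 0.0698]
tcp_rot: [2.294, 2.138, -0.015]
ft_force: [0.1, 0.2, -1.4]
opening: 0.272
t: 14.6
eef_pos: [0.5416, -0.254, 0.0698]
tcp_rot: [2.293, 2.137, -0.014]
ft_force: [0.0, 0.7, -2.9]
opening: 0.271
t 14.6 pos [ 0.5416 -0.254   0.0698] x [ 0.07   0.997 -0.011] y [ 0.998 -0.07  -0.001] z [-0.002 -0.011 -1.   ] op 0.271 F [ 0.   0.7 -2.9] q [-0.43  0.45 -0.12  0.99 -0.01 -0.36]
turn deg 0 units 0.0 | shift now-axes [ 0.05  0.03 -0.01] | shift final-axes [ 0.05  0.03 -0.01]
((313.7989807128906, 132.26602172851562), (149.8343963623047, 151.85479736328125), array([-0.00030611, -0.06339885, -0.0132    ]))
```

View pics/s10.png

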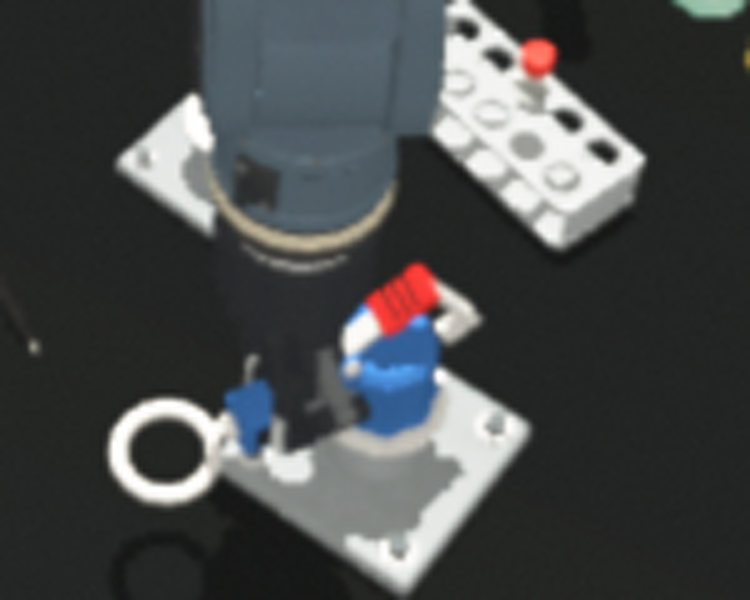

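```bash
python3 -m handwheel '[[0.29,0,0,0,0],[0.32,0,0,0,0],[0.36,0,0,0,0],[0.42,0,0,0,0],[0.42,0,0,0,0]]'
python3 - <<'E'
from h import *
go([.5425,-.2525,.070])
w=robot.read_camera('wrist');save('w11',w);print(ring_tool(w));save('s11',cv2.resize(robot.read_camera('scene')[220:340,310:460],(750,600),interpolation=cv2.INTER_CUBIC))
E
```

```text
t: 15.2
eef_pos: [0.5423, -0.2544, 0.0695]
tcp_rot: [2.292, 2.136, -0.013]
ft_force: [-0.6, -0.2, -0.2]
opening: 0.423
t 15.2 pos [ 0.5423 -0.2544  0.0695] x [ 0.07   0.997 -0.012] y [ 0.998 -0.07   0.   ] z [-0.001 -0.012 -1.   ] op 0.423 F [-0.6 -0.2 -0.2] q [-0.43  0.45 -0.12  0.99 -0.01 -0.36]
turn deg 0 units 0.0 | shift now-axes [ 0.06  0.   -0.02] | shift final-axes [ 0.06  0.   -0.02]
((314.21929931640625, 134.08238220214844), (155.09812927246094, 156.18687438964844), array([-0.00015654, -0.06275038, -0.0132    ]))
```

View pics/s11.png

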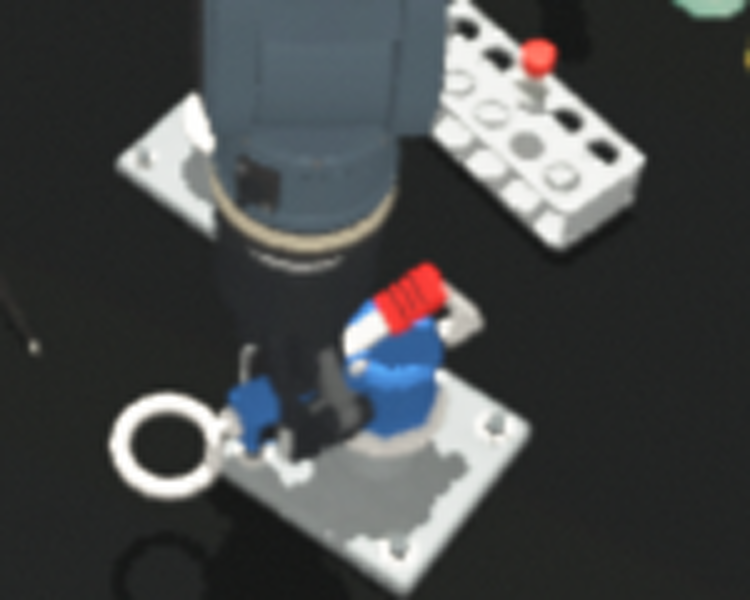

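View pics/w11.png

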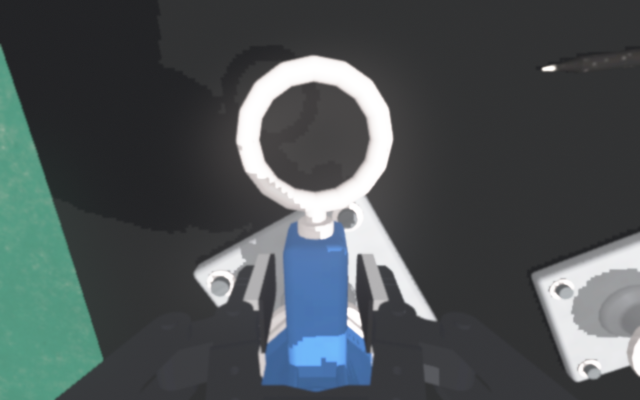

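The ring now reads 155–156 px, matching the level reference, so it has dropped home and level. To place it properly held, I'll regrip, lift about 12 mm and lower it gently just to contact.

```bash
python3 -m handwheel '[[0.35,0,0,0,0],[0.25,0,0,0,0],[0.15,0,0,0,0],[0.1,0,0,0,0],[0.1,0,0,0,0]]' 80
python3 -m handwheel '[[0.1,0,0,-0.15,0],[0.1,0,0,-0.2,0],[0.1,0,0,-0.1,0],[0.1,0,0,0,0]]'
python3 - <<'E'
from h import *
go([.5423,-.2544,.0695])
w=robot.read_camera('wrist');print(ring_tool(w))
E
```

```text
t: 15.8
eef_pos: [0.5425, -0.2542, 0.0698]
tcp_rot: [2.292, 2.136, -0.013]
ft_force: [0.6, 0.5, 0.1]
opening: 0.267
t: 16.2
eef_pos: [0.5412, -0.2536, 0.0831]
tcp_rot: [2.294, 2.138, -0.015]
ft_force: [0.8, 0.1, -3.3]
opening: 0.267
t 16.2 pos [ 0.5412 -0.2536  0.0831] x [ 0.07   0.997 -0.011] y [ 0.998 -0.07  -0.003] z [-0.004 -0.01  -1.   ] op 0.267 F [ 0.8  0.1 -3.3] q [-0.43  0.44 -0.1   1.03 -0.01 -0.36]
turn deg 0 units 0.0 | shift now-axes [-0.02  0.04  0.45] | shift final-axes [-0.02  0.04  0.45]
((314.4782409667969, 134.07339477539062), (155.0239715576172, 155.85621643066406), array([-6.27859797e-05, -6.27541231e-02, -1.32000000e-02]))
```

```bash
python3 -m handwheel '[[0.1,0,0.04,0.12,0],[0.1,0,0,0.12,0],[0.1,0,0,0.08,0],[0.1,0,0,0,0]]'
python3 -m handwheel '[[0.1,0,0,0.05,0],[0.1,0,0,0,0]]'
python3 - <<'E'
from h import *
go([.5425,-.2542,.0698])
E
```

```text
t: 16.65
eef_pos: [0.542, -0.2536, 0.0717]
tcp_rot: [2.295, 2.139, -0.016]
ft_force: [0.1, -0.4, -4.0]
opening: 0.266
t: 16.85
eef_pos: [0.542, -0.2537, 0.0701]
tcp_rot: [2.295, 2.139, -0.016]
ft_force: [-0.6, -0.1, -1.5]
opening: 0.264
t 16.85 pos [ 0.542  -0.2537  0.0701] x [ 0.07   0.997 -0.01 ] y [ 0.998 -0.07  -0.004] z [-0.005 -0.01  -1.   ] op 0.264 F [-0.6 -0.1 -1.5] q [-0.43  0.46 -0.12  1.   -0.01 -0.36]
turn deg 0 units 0.0 | shift now-axes [-0.02  0.02  0.01] | shift final-axes [-0.02  0.02  0.01]
```

```bash
python3 -m handwheel '[[0.1,0,0,0.03,0],[0.1,0,0,0,0]]'
python3 -m handwheel '[[0.3,0,0,0,0],[0.38,0,0,0,0],[0.45,0,0,0,0],[0.5,0,0,0,0],[0.5,0,0,0,0]]'
python3 - <<'E'
from h import *
go([.5425,-.2542,.0698])
w=robot.read_camera('wrist');save('w12',w);print(ring_tool(w))
E
```

```text
t: 17.05
eef_pos: [0.542, -0.2537, 0.0701]
tcp_rot: [2.295, 2.139, -0.016]
ft_force: [-0.9, 0.5, -1.7]
opening: 0.266
t: 17.55
eef_pos: [0.5435, -0.2543, 0.0711]
tcp_rot: [2.293, 2.137, -0.013]
ft_force: [-0.0, -0.3, 0.2]
opening: 0.502
t 17.55 pos [ 0.5435 -0.2543  0.0711] x [ 0.07   0.997 -0.012] y [ 0.998 -0.07  -0.   ] z [-0.001 -0.012 -1.   ] op 0.502 F [-0.  -0.3  0.2] q [-0.43  0.45 -0.12  1.   -0.01 -0.36]
turn deg 0 units 0.0 | shift now-axes [ 0.   -0.03  0.04] | shift final-axes [ 0.   -0.03  0.04]
((315.29571533203125, 129.318115234375), (154.01524353027344, 155.77322387695312), array([ 0.00023217, -0.06444558, -0.0132    ]))
```

It is released and still level. I'll back off upward, close the fingers and look at the lever.

```bash
python3 -m handwheel '[[0.6,0,0,-0.5,0],[0.6,0,0,-0.9,0],[0.6,0,0,-1,0],[0.6,0,0,-1,0],[0.3,0,0,-1,0],[0,0,0,-0.6,0],[0,0,0,0,0],[0,0,0,0,0]]'
python3 - <<'E'
from h import *
go([.611,-.259,.2])
s=robot.read_state();w=robot.read_camera('wrist');save('w13',w);save('s13',cv2.resize(robot.read_camera('scene')[220:340,310:460],(750,600),interpolation=cv2.INTER_CUBIC))
np.save('w13.npy',np.r_[s['eef_pos'],s['tcp_rot']])
E
```

```text
t: 18.4
eef_pos: [0.5428, -0.2521, 0.225]
tcp_rot: [2.295, 2.138, -0.015]
ft_force: [-0.3, -0.5, -0.3]
opening: 0.002
t 18.4 pos [ 0.5428 -0.2521  0.225 ] x [ 0.07   0.997 -0.011] y [ 0.998 -0.07  -0.003] z [-0.004 -0.01  -1.   ] op 0.002 F [-0.3 -0.5 -0.3] q [-0.43  0.37  0.16  1.36 -0.01 -0.36]
turn deg 0 units 0.0 | shift now-axes [-0.06  2.29  0.83] | shift final-axes [-0.06  2.29  0.83]
```

View pics/s13.png

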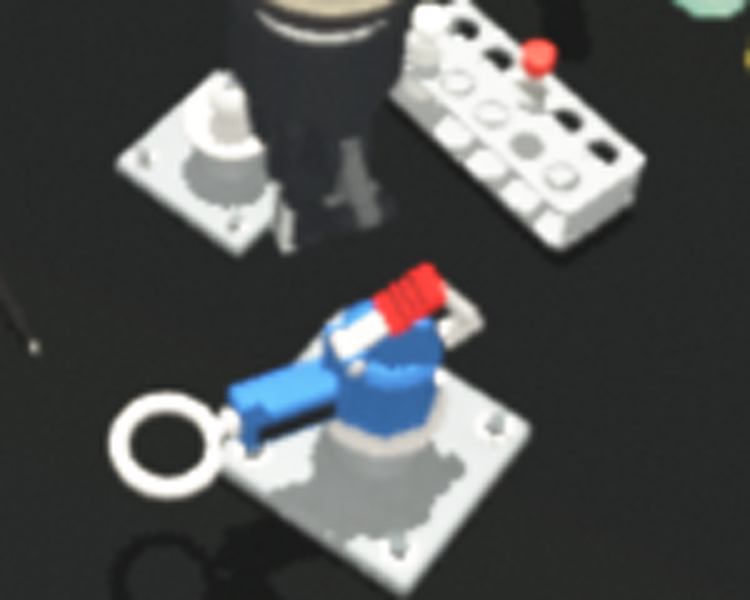

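View pics/w13.png

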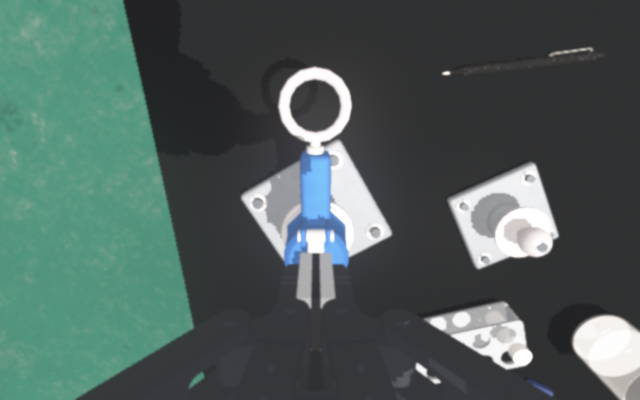

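The scene shows the arm seated flush on the shoulder with the lever raised. Now the closed fingertips go over the red pad.

```bash
python3 -m handwheel '[[0,0,0.5,0,0],[0,0,0.7,0,0],[0,-0.05,0.6,0.2,0],[0,0,0.35,0.3,0],[0,0,0.15,0.2,0],[0,0,0,0,0],[0,0,0,0,0]]' 40
python3 - <<'E'
from h import *
go([.611,-.259,.1225])
save('t14',cv2.resize(robot.read_camera('top')[150:240,380:500],(800,600),interpolation=cv2.INTER_CUBIC));save('s14',cv2.resize(robot.read_camera('scene')[220:340,310:460],(750,600),interpolation=cv2.INTER_CUBIC))
E
```

```text
t: 19.2
eef_pos: [0.6092, -0.2574, 0.1937]
tcp_rot: [-2.293, -2.136, 0.024]
ft_force: [0.3, -0.7, 0.8]
opening: -0.003
t 19.2 pos [ 0.6092 -0.2574  0.1937] x [ 0.071  0.997 -0.006] y [ 0.997 -0.071 -0.016] z [-0.017 -0.005 -1.   ] op -0.003 F [ 0.3 -0.7  0.8] q [-0.39  0.5   0.29  1.37 -0.01 -0.32]
turn deg 0 units 0.0 | shift now-axes [-0.03  0.1   2.37] | shift final-axes [-0.03  0.1   2.37]
```

View pics/s14.png

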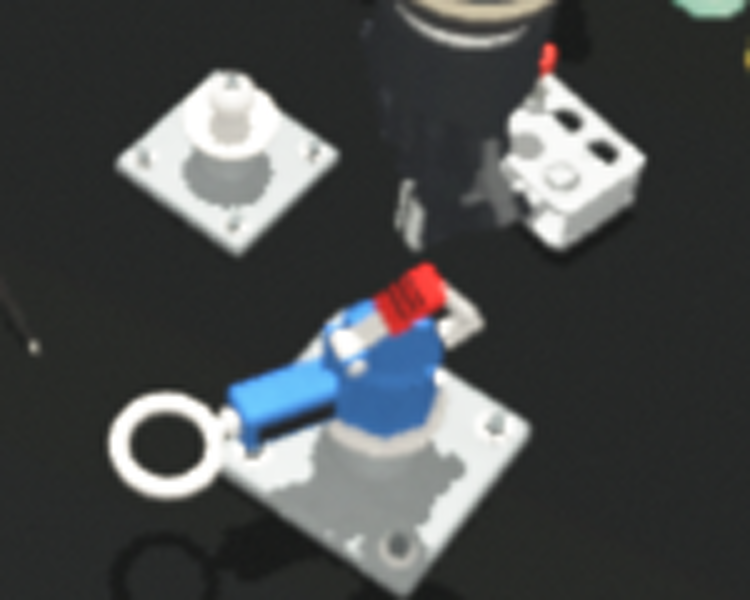

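```bash
python3 -m handwheel '[[0,-0.03,0.1,0.4,0],[0,0,0,0.4,0],[0,0,0,0.3,0],[0,0,0,0.2,0],[0,0,0,0.2,0],[0,0,0,0.1,0]]'
python3 -m handwheel '[[0,0,0,0.15,0],[0,0,0,0.15,0]]'
python3 - <<'E'
from h import *
go([.611,-.259,.1225])
save('s15',cv2.resize(robot.read_camera('scene')[220:340,310:460],(750,600),interpolation=cv2.INTER_CUBIC))
E
```

```text
t: 19.9
eef_pos: [0.6111, -0.2593, 0.1439]
tcp_rot: [-2.296, -2.137, 0.022]
ft_force: [0.2, 1.2, 2.9]
opening: 0.0
t: 20.1
eef_pos: [0.6119, -0.2596, 0.1352]
tcp_rot: [-2.298, -2.139, 0.02]
ft_force: [1.3, -0.1, 2.4]
opening: -0.0
t 20.1 pos [ 0.6119 -0.2596  0.1352] x [ 0.072  0.997 -0.008] y [ 0.997 -0.072 -0.011] z [-0.011 -0.007 -1.   ] op -0.0 F [ 1.3 -0.1  2.4] q [-0.4   0.52  0.18  1.23 -0.01 -0.32]
turn deg 0 units 0.0 | shift now-axes [ 0.02 -0.03  0.42] | shift final-axes [ 0.02 -0.03  0.42]
```

View pics/s15.png

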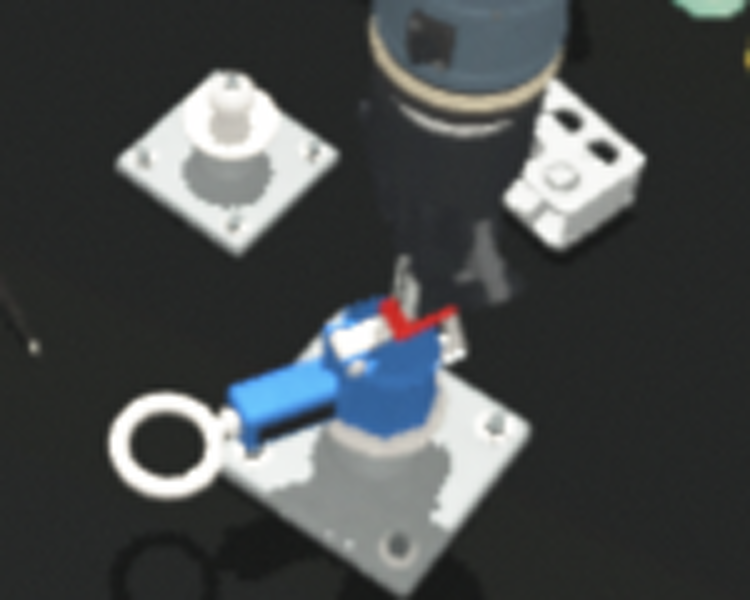

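The lever is turning down under the fingertips at about 3 N. I continue in small steps.

```bash
python3 -m handwheel '[[0,0,0,0.12,0],[0,0,0,0.12,0]]'
python3 -m handwheel '[[0,0,0,0.1,0]]'
python3 -m handwheel '[[0,0,0,0.08,0]]'
python3 -m handwheel '[[0,0,0,0.08,0]]'
```

```text
t: 20.35
eef_pos: [0.6123, -0.2597, 0.1275]
tcp_rot: [-2.298, -2.14, 0.019]
ft_force: [1.6, 0.6, 2.0]
opening: -0.002
t: 20.45
eef_pos: [0.6126, -0.2598, 0.1244]
tcp_rot: [-2.299, -2.14, 0.019]
ft_force: [2.8, 0.2, 3.1]
opening: 0.002
t: 20.55
eef_pos: [0.6134, -0.2599, 0.1224]
tcp_rot: [2.299, 2.14, -0.017]
ft_force: [1.8, 1.6, 18.5]
opening: 0.003
t: 20.65
eef_pos: [0.6143, -0.2601, 0.1221]
tcp_rot: [2.297, 2.139, -0.014]
ft_force: [-4.3, 3.7, 28.3]
opening: -0.001
```

It hits a firm stop at z = 0.122, against 0.1225 expected with the lever down, with force rising to 28 N. I back off and check.

```bash
python3 -m handwheel '[[0,0,0,-0.2,0],[0,0,0,-0.5,0],[0,0,0,-0.9,0],[0,0,-0.4,-1,0],[0,0,-0.8,-1,0],[0,0.5,-1,-0.8,0],[0,0.8,-1,-0.5,0],[0,0.9,-0.8,0,0],[0,0.9,-0.3,0,0],[0,0.5,0,0,0],[0,0,0,0,0]]'
python3 - <<'E'
from h import *
go([.611,-.259,.1225])
a=robot.read_camera('scene');t=robot.read_camera('top');w=robot.read_camera('wrist');save('w16',w);save('sc16',a);save('top16',t)
f=lambda im,x0,y0,ww,h:cv2.resize(im[y0:y0+h,x0:x0+ww],(400,400),interpolation=cv2.INTER_CUBIC)
save('c16',np.hstack([f(a,320,245,110,110),f(t,400,150,100,100)]))
E
```

```text
t: 21.75
eef_pos: [0.4834, -0.1381, 0.2706]
tcp_rot: [-2.296, -2.132, 0.027]
ft_force: [-0.1, -0.4, 0.1]
opening: 0.001
t 21.75 pos [ 0.4834 -0.1381  0.2706] x [ 0.074  0.997 -0.007] y [ 0.997 -0.074 -0.018] z [-0.019 -0.006 -1.   ] op 0.001 F [-0.1 -0.4  0.1] q [-0.27  0.2   0.04  1.42 -0.01 -0.2 ]
turn deg 0 units 0.0 | shift now-axes [-3.67  4.63  4.88] | shift final-axes [-3.67  4.63  4.88]
```

View pics/c16.png

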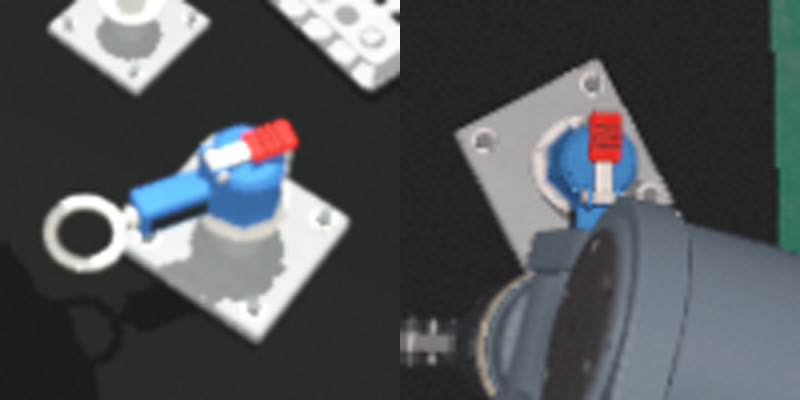

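View pics/w16.png

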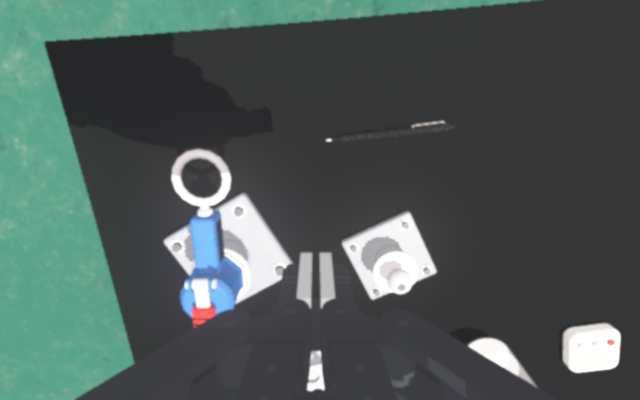

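View pics/top16.png

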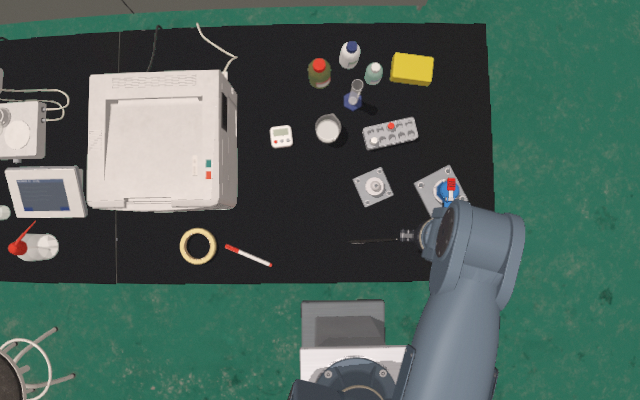

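Run:
```python
from h import *
S=cam('scene');T=cam('top');W=cam('wrist',robot.read_state())
def red(n,x0,x1,y0,y1):
    h=cv2.cvtColor(cv2.imread(f'pics/{n}.png'),cv2.COLOR_BGR2HSV);m=cv2.inRange(h,(0,130,90),(8,255,255))|cv2.inRange(h,(172,130,90),(180,255,255));k=np.zeros_like(m);k[y0:y1,x0:x1]=m[y0:y1,x0:x1];ys,xs=np.nonzero(k);return xs.mean(),ys.mean()
a=red('sc16',370,420,265,300);b=red('top16',430,470,170,205);print(a,b,tri([S,T],[a,b]))
O=np.array([.597,-.258,.06]);ex=np.array([.9975,-.072,0]);P=np.array([0,0,1.])
for an in [0,.1,.2]:
    c,s=np.cos(an),np.sin(an);p=O+ex*(-.024+.04*c-.004*s)+P*(.056+.04*s+.004*c);print(an,p.round(4),proj(S,p).round(1),proj(T,p).round(1))
h=cv2.cvtColor(cv2.imread('pics/w16.png'),cv2.COLOR_BGR2HSV);m=cv2.inRange(h,(0,0,150),(180,70,255));m[:, :165]=0;m[:,236:]=0;m[:140]=0;m[203:]=0
c=max(cv2.findContours(m,0,1)[0],key=cv2.contourArea);e=cv2.fitEllipse(c)
print('ring',e[0],tri([S,W],[(320+85*.275,245+232*.275),e[0]]),'level expects',O-.118*ex+.023*P)
```

```text
(np.float64(394.2689075630252), np.float64(282.6890756302521)) (np.float64(450.5360824742268), np.float64(183.69072164948454)) (array([ 0.61572822, -0.25650934,  0.1185909 ]), [np.float64(0.003130184995191489), np.float64(0.0031301849951915644)])
0 [ 0.613  -0.2592  0.12  ] [[392.6 283.7]] [[452.1 183.6]]
0.1 [ 0.6124 -0.2591  0.124 ] [[392.5 282.9]] [[452.5 183.7]]
0.2 [ 0.6114 -0.259   0.1279] [[392.3 282.1]] [[452.9 184. ]]
ring (200.6385498046875, 176.92037963867188) (array([ 0.48172707, -0.25072817,  0.0821654 ]), [np.float64(0.0013049667707802058), np.float64(0.001304966770780174)]) level expects [ 0.479295 -0.249504  0.083   ]
```

The red pad triangulates to z = 0.119 (0.120 expected with the lever flat), and the ring to z = 0.082 (0.083 expected if level). The arm is seated, level and latched, and the robot is clear, so I'm handing in.

```bash
python3 -c "
from station import robot
print(robot.job_done())"
```

```text
the job is handed in; nothing more can be done
None
```

The ring arm is seated level on the larger stand with the red lever pressed fully down, and the job was handed in at about 22 s. I gripped it by the tongue, lowered it over the ball and released it. I then pressed the lever with closed fingertips.

- **What went wrong on the way:** on the first lowering I pressed too hard (51 N at the wrist) and the tongue pivoted about 10° in the pads. Easing the grip left it stuck about 3° off level. I pulled it back about 3 mm and opened the fingers again, and it dropped level. I then regripped it, lifted it about 13 mm and lowered it again held to light contact before the final release. So it was let go twice on the ball, slightly tilted, before that.
- **Last checks:**
  - **Lever:** it stopped firmly at 0.122 m under 28 N, against 0.1225 m expected when fully down. The red pad measured 0.119 m high (0.120 expected).
  - **Level:** the ring measured 0.082 m high (0.083 expected if level).
  - **Surroundings:** the other things looked unmoved in the last top view, and the gripper was clear, reading about zero force.
- **Disagreement:** the top camera put positions about 3–5 mm nearer the robot than the wrist camera. Its rays missed the others by about 3 mm, so I relied on the wrist and scene cameras.

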